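# Complete the tub of rivet tins

### The job

The round wooden tub on the craft bench lacks two of its seven knobbed steel tins: one stands on the table, one has fallen on its side; pack both into the tub, one in the middle and one in the gap of the outer ring, in either order; the fallen tin must first be set upright on the table and let go there, then taken anew and packed. In the end all seven must stand upright and flat on the tub's floor, lowered in and not dropped, with the other things on the table left where they are.

Things in the scene. Friction and masses are not known exactly. Their poses are not given: they have to be found in the camera images.
- caddy: Round open wooden tub, fixed: 160 mm across, 40 mm tall, wall 5 mm, inner floor 6 mm above the table. Holds seven tins: one in the middle, six round it at 50 mm from the centre, 60 degrees apart, 4 mm of play between them. At the start the middle and one outer place are empty. Origin: centre of the underside; z up; x points to the empty outer place (the tub itself looks round).
- tin_standing: Plain steel tin, 46 mm across (sixteen narrow flats), 54 mm tall (bottom 4 mm tapered in to 41 mm), with a dark-wood knob on its lid, 20 mm across, 30 mm tall: 84 mm in all; about 120 g, lid fixed. All seven are alike. Origin: centre of underside; z along its axis, to the knob. This one stands upright on the table.
- tin_fallen: Plain steel tin, 46 mm across (sixteen narrow flats), 54 mm tall (bottom 4 mm tapered in to 41 mm), with a dark-wood knob on its lid, 20 mm across, 30 mm tall: 84 mm in all; about 120 g, lid fixed. All seven are alike. Origin: centre of underside; z along its axis, to the knob. This one lies on its side, axis 23 mm up, knob pointing away from the robot (6 to 63 degrees to the left of x).
- packed1: Plain steel tin, 46 mm across (sixteen narrow flats), 54 mm tall (bottom 4 mm tapered in to 41 mm), with a dark-wood knob on its lid, 20 mm across, 30 mm tall: 84 mm in all; about 120 g, lid fixed. All seven are alike. Origin: centre of underside; z along its axis, to the knob. This one already stands in the tub, loose, in one of the outer places.
- packed2: Plain steel tin, 46 mm across (sixteen narrow flats), 54 mm tall (bottom 4 mm tapered in to 41 mm), with a dark-wood knob on its lid, 20 mm across, 30 mm tall: 84 mm in all; about 120 g, lid fixed. All seven are alike. Origin: centre of underside; z along its axis, to the knob. This one already stands in the tub, loose, in one of the outer places.
- packed3: Plain steel tin, 46 mm across (sixteen narrow flats), 54 mm tall (bottom 4 mm tapered in to 41 mm), with a dark-wood knob on its lid, 20 mm across, 30 mm tall: 84 mm in all; about 120 g, lid fixed. All seven are alike. Origin: centre of underside; z along its axis, to the knob. This one already stands in the tub, loose, in one of the outer places.
- packed4: Plain steel tin, 46 mm across (sixteen narrow flats), 54 mm tall (bottom 4 mm tapered in to 41 mm), with a dark-wood knob on its lid, 20 mm across, 30 mm tall: 84 mm in all; about 120 g, lid fixed. All seven are alike. Origin: centre of underside; z along its axis, to the knob. This one already stands in the tub, loose, in one of the outer places.
- packed5: Plain steel tin, 46 mm across (sixteen narrow flats), 54 mm tall (bottom 4 mm tapered in to 41 mm), with a dark-wood knob on its lid, 20 mm across, 30 mm tall: 84 mm in all; about 120 g, lid fixed. All seven are alike. Origin: centre of underside; z along its axis, to the knob. This one already stands in the tub, loose, in one of the outer places.
- flat_tin: Bystander: shallow closed steel tin with a clear lid, no knob, 62 mm across, 22 mm tall, loose. Origin: centre of underside. It lies either near or far in the middle; the standing tin has the other place.
- weight: Bystander: small brass paperweight disc, 40 mm across, 22 mm tall, loose. Origin: centre of underside.
- tumbler: Bystander: empty drinking glass, 70 mm across, 100 mm tall, loose. Origin: centre of underside.
- phone: Bystander: black telephone lying flat, 72 x 150 x 8 mm (x, y, z), loose. Origin: centre of underside.
- mallet: Bystander: wooden mallet standing on its round head (72 mm across, 85 mm tall), handle sticking out level along its x, to 204 mm from the head's axis, at 45 mm height; loose. Origin: centre of the head's underside.
- spool: Bystander: wooden thread spool standing up, 40 mm across, 44 mm tall, loose. Origin: centre of underside.
- punch_rack: Bystander: wooden block with seven upright steel punches, fixed; 50 x 170 mm (x, y), 80 mm tall. Origin: centre of underside.

How it is judged:
By the outcome, as a careful person would: the job done as asked, in the order asked, and still so for the second after the job is handed in, with the robot touching nothing.
It also fails if it takes over 72 s, if anything falls off the work surface, if the arm or the gripper's body presses on something with over 40 N, if the wrist force passes 120 N, or if a joint passes its speed limit or range.

### The arm

A 6-joint arm with a two-finger parallel gripper is mounted at the origin on the work surface. World frame = base frame: x ahead of the robot, y to its left, z up, the work surface at z = 0. Lengths are in m, angles in rad, forces in N, time in s.
With the tool pointing down it reaches from about 0.35 to 0.875 m from the base axis. Payload 4.2 kg.
Tool frame: the origin (TCP) lies midway between the tips of the shut fingers; the grasp point (between the pads) lies 19 mm behind it; z points along the fingers, y is the line along which they close (so a half turn about z gives the same grasp; the last joint's range is limited). The gripper opens to 87 mm and grips with 3 to 60 N. Pads are 19 mm wide; open, the fingers measure 117 mm over their backs; the gripper's body (75 mm by 190 mm) begins 51 mm behind the grasp point.
Start: joints at [1.385, 0.385, 0.008, 0, -1.194, -0.259], TCP at [0.269, 0.564, 0.223] pointing down, gripper open.
Joint ranges: [-3.14, 3.14], [-1.21, 2.06], [-1.07, 1.41], [-3.16, 2.05], [-2.99, -0.16], [-3.1, 3.1]. Speed limits (rad/s): [2.79, 2.79, 3.14, 3.14, 3.14, 3.14].

### API

Orientations are given as a unit quaternion [w, x, y, z].
In Python, from plant import r gives the robot as it stands.
- The arm moves only by the shell command python3 steer.py 'ROWS' [OPENING]. ROWS is rows parted by semicolons, their numbers by spaces, 1 to 20 of them, each of 6 numbers: dx, dy, dz in m, then a rotation vector rx, ry, rz in rad; each row shifts and turns the commanded pose from where the row before left it, along the tool's axes as they then stand; what a row does not reach is not made up. A row lasts 1/10 s, in which the tool goes at most 0.05 m and 0.15 rad, less where a joint would pass 70% of its speed; a pose out of reach is approached as far as the arm can. OPENING is the finger opening in m, set as the command begins (- or left out keeps the last). The fingers move at their own pace and stop on an object; the grip force is fixed at half the most. Time passes only in rows, so rows that do not move let the fingers close. It prints the time, the measured TCP pose, the force, the opening and the grip force at its end.
- r.get_state(): the state, without advancing time (a new reading comes with each control period).
- r.grab_frame(name): name is "scene" or "side" or "wrist"; returns the picture (400x640x3 uint8, blue, green, red); there is no depth.
- r.camera_model(name): a dict with "fovy" (degrees; the focal length in pixels is half the picture's height over the tangent of half this angle, whatever the lens; pixels are square), "cx", "cy" (the principal point, pixels), "dist_coeffs" ([k1, k2, p1, p2, k3] as OpenCV has them; the pictures are not rectified), "R" (3x3) and "t" (3): a world point X has camera coordinates R X + t. Camera axes: x right, y down, z forward; pixel columns grow to the right and rows downward; lengths in m; the calibration is good to about 2 mm. A picture is of the moment at which its call begins: read the wrist's pose just before it. camera_model takes no time and is no camera call; for the wrist camera it gives the pose at the moment of the call.
- r.job_done(): hands the job in; it is judged then, once.
The state is a dict: "time": time; "joint_pos": joint angles; "joint_vel": joint speeds; "joint_torque": joint torques, N m; "tcp_pos": TCP position; "tool_rot": TCP orientation; "force": force on the tool from outside, world axes, zero at the start; "wrist_torque": the same for the moment, N m; "width": finger opening in m; "gripper_force": force on a finger pad.
Only numpy, scipy, OpenCV 4.12 (cv2) and the standard library are available. Lean on these libraries where they do the work, as an engineer would, in place of code of your own. Each camera call takes 0.05 s, during which the arm holds its last target. There are 200 camera calls.

## Working session

There is one attempt and no reset: what is moved stays moved. The work goes in short steps, Python scripts to look and compute and a shell command to move; the robot and the scene stay as the last step left them, time stands still between calls to the robot, and variables do not carry over. Pictures are saved under pics/ and viewed, at most 10 in all, crops included, and the job is handed in when it is done.

```bash
ls; mkdir -p pics
python3 - <<'E'
from plant import r
import cv2
for n in("scene","side","wrist"):
    m=r.camera_model(n);print(n,{k:(v.tolist() if hasattr(v,'tolist') else v) for k,v in m.items()})
s=r.grab_frame("scene");cv2.imwrite("pics/scene0.png",s)
d=r.grab_frame("side");cv2.imwrite("pics/side0.png",d)
print(r.get_state())
E
```

```text
pics
plant.py
steer.py
scene {'fovy': 43.91737569409715, 'cx': 317.7306619106048, 'cy': 193.74357668966147, 'dist_coeffs': [-0.15215209234152874, 0.0, 0.0, 0.0, 0.0], 'R': [[-0.7681888446988695, 0.6402228002111751, 0.0008154569138927645], [0.41509245350900514, 0.4990289510903749, -0.7607025443716583], [-0.48742604969378805, -0.584024718709236, -0.6491001263414661]], 't': [0.5164557059251823, -0.1655779857228608, 1.6126367285226808]}
side {'fovy': 52.390785716891635, 'cx': 320.43986131607704, 'cy': 205.07114955772354, 'dist_coeffs': [0.014451498478708746, 0.0, 0.0, 0.0, 0.0], 'R': [[0.9831377800383456, -0.18280200987777337, 0.004850839712871762], [-0.11739388230268902, -0.6512572848934187, -0.7497216985463038], [0.1402097780441005, 0.7365102674490687, -0.6617354789362024]], 't': [-0.6368059118868716, 0.071548963526327, 1.1007726779949605]}
wrist {'fovy': 71.56446639331354, 'cx': 324.1739438572484, 'cy': 201.64886794669886, 'dist_coeffs': [-0.009824160045789572, 0.0, 0.0, 0.0, 0.0], 'R': [[-0.43099226065027124, -0.902354930002348, 0.001118731436312082], [-0.8617500715023553, 0.41196523
[... 171 characters left out ...]
ime': 0.1, 'joint_pos': array([ 1.38458683e+00,  3.85497833e-01,  6.78376932e-03, -4.25950500e-04,
       -1.19404646e+00, -2.58576534e-01]), 'joint_vel': array([ 0.00174455, -0.00159019,  0.00266492,  0.00158953,  0.00072473,
       -0.00019664]), 'joint_torque': array([ 4.76195728e-04, -3.91692567e+01,  1.87935555e+01,  4.23186958e+00,
        1.35103296e-02, -6.82405744e-05]), 'tcp_pos': array([0.26868412, 0.56370023, 0.22156771]), 'tool_rot': array([ 9.88615410e-04,  9.75354611e-01, -2.20640836e-01, -1.62303698e-04]), 'force': array([-0.51759312, -0.1481726 ,  0.97374911]), 'wrist_torque': array([ 0.06875539, -0.01171158,  0.04228819]), 'gripper_force': 0.0, 'width': 0.08720078507618564}
```

View pics/scene0.png

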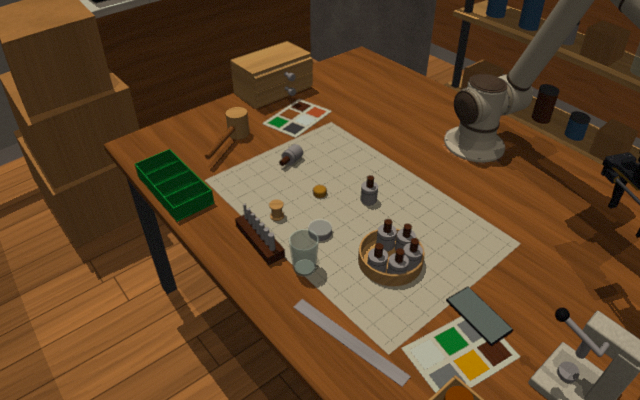

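View pics/side0.png

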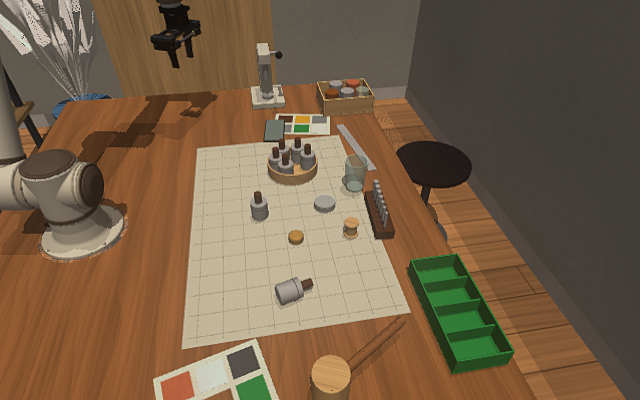

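The scene view shows the standing tin at (369,192), the fallen tin at (291,155) with its knob to the lower left, and the tub at (391,257). In the side view they are at (259,207), (292,290) and (293,162). Next I'll measure knobs in both views.

```bash
cat > h.py <<'E'
import numpy as np,cv2
from plant import r
def ray(m,uv):
    f=200/np.tan(np.radians(m["fovy"])/2);K=np.array([[f,0,m["cx"]],[0,f,m["cy"]],[0,0,1]])
    n=cv2.undistortPoints(np.array(uv,float).reshape(-1,1,2),K,np.array(m["dist_coeffs"])).reshape(-1,2)
    R=np.array(m["R"]);t=np.array(m["t"])
    d=np.c_[n,np.ones(len(n))]@R
    return -R.T@t,d/np.linalg.norm(d,axis=1)[:,None]
def plane(m,uv,z):
    c,d=ray(m,uv);return c+d*((z-c[2])/d[:,2])[:,None]
def proj(m,X):
    f=200/np.tan(np.radians(m["fovy"])/2);K=np.array([[f,0,m["cx"]],[0,f,m["cy"]],[0,0,1]])
    return cv2.projectPoints(np.array(X,float).reshape(-1,3),cv2.Rodrigues(np.array(m["R"]))[0],np.array(m["t"]),K,np.array(m["dist_coeffs"]))[0].reshape(-1,2)
def tri(m1,u1,m2,u2):
    a,d=ray(m1,u1);b,e=ray(m2,u2);d,e=d[0],e[0]
    s=np.linalg.lstsq(np.c_[d,-e],b-a,rcond=None)[0];p,q=a+s[0]*d,b+s[1]*e
    return (p+q)/2,np.linalg.norm(p-q)
def blobs(mask,lo,hi):
    n,l,st,c=cv2.connectedComponentsWithStats(mask.astype(np.uint8))
    return [(c[i].round(1),st[i]) for i in range(1,n) if lo<st[i,4]<hi]
E
python3 - <<'E'
from h import *
for n,roi in(("scene",(250,130,450,300)),("side",(230,120,340,320))):
    im=cv2.imread(f"pics/{n}0.png").astype(int);x0,y0,x1,y1=roi
    V=im.max(2);k=(V<75)&(im[...,2]>=im[...,0]);k[:, :x0]=0;k[:,x1:]=0;k[:y0]=0;k[y1:]=0
    m=r.camera_model(n)
    for c,s in blobs(k,15,600): print(n,c,s,plane(m,[c],.07)[0].round(3))
    # tub: crops
s=cv2.imread("pics/scene0.png")[125:295,270:450];d=cv2.imread("pics/side0.png")[130:310,235:350]
s=cv2.resize(s,None,fx=3,fy=3,interpolation=2)[:, :440+100];d=cv2.resize(d,None,fx=2.2,fy=2.2,interpolation=2)
H=max(s.shape[0],d.shape[0]);o=np.zeros((H,s.shape[1]+d.shape[1],3),np.uint8);o[:s.shape[0],:s.shape[1]]=s;o[:d.shape[0],s.shape[1]:]=d
cv2.imwrite("pics/c1.png",o);print(o.shape)
E
```

```text
scene [293.2 130.8] [287 130  12   4  26] [ 0.478 -0.352  0.07 ]
scene [250.8 136.7] [250 134   3   7  17] [ 0.598 -0.41   0.07 ]
scene [290.5 159.3] [280 151  23  18 223] [ 0.575 -0.239  0.07 ]
scene [370.2 182.3] [367 176   8  13  80] [ 0.473 -0.017  0.07 ]
scene [368.7 197.4] [361 189  17  17 206] [0.52  0.026 0.07 ]
scene [320.2 194.9] [314 192  13   6  46] [ 0.611 -0.064  0.07 ]
scene [277.2 212.9] [272 209  12   9  69] [ 0.74 -0.08  0.07]
scene [387.6 226.9] [383 220  10  15 105] [0.561 0.135 0.07 ]
scene [410.5 238.9] [403 225  16  29 204] [0.549 0.199 0.07 ]
scene [325.  236.6] [319 231  13  10  62] [0.701 0.062 0.07 ]
scene [312.6 236.2] [309 232   8   9  33] [0.723 0.042 0.07 ]
scene [389.4 247.1] [374 232  34  33 551] [0.607 0.185 0.07 ]
scene [366.  240.9] [362 234  11  16  49] [0.635 0.135 0.07 ]
scene [404.6 265.8] [387 255  36  19 265] [0.623 0.249 0.07 ]
scene [365.4 268.8] [359 256  15  24 110] [0.697 0.197 0.07 ]
scene [377.8 265.1] [368 258  19  14 136] [0.668 0.208 0.07 ]
scene [412.8 275.7] [401 265  22  20 110] [0.63  0.281 0.07 ]
scene [304.5 278.7] [294 268  21  20 114] [0.82  0.132 0.07 ]
scene [378.3 278.6] [373 275  12   7  30] [0.695 0.237 0.07 ]
scene [391.1 280.7] [385 277  13   9  34] [0.678 0.259 0.07 ]
side [283.6 129.1] [283 120   2  19  21] [0.58  0.317 0.07 ]
side [297.4 143.2] [295 139   6   9  45] [0.614 0.224 0.07 ]
side [277.8 143.2] [263 140  22   9  68] [0.552 0.235 0.07 ]
side [307.4 149.8] [304 146   7   9  47] [0.639 0.181 0.07 ]
side [275.5 153.6] [273 150   6   8  43] [0.539 0.177 0.07 ]
side [285.  160.3] [282 156   7   9  49] [0.563 0.136 0.07 ]
side [257.7 198.6] [254 194   8   9  52] [ 0.47  -0.029  0.07 ]
(510, 793, 3)
```

View pics/c1.png

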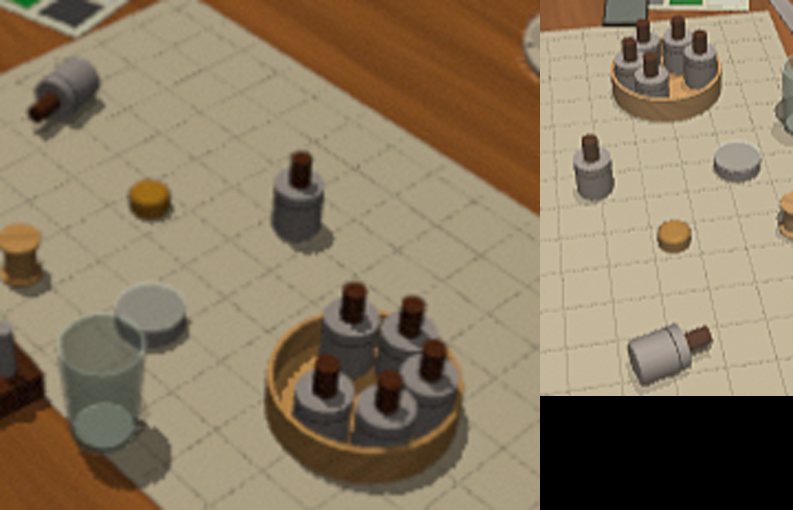

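Crops: the tub's gap faces (in the scene view) the lower left, towards the tumbler/flat tin. The fallen tin's knob points away from the robot. I'll move the wrist camera above the middle.

```bash
R="0.0346 0.0315 -0.005 0 0 0"; python3 steer.py '0.034 0.031 -0.005 0 0 0;0.034 0.031 -0.005 0 0 0;0.034 0.031 -0.005 0 0 0;0.034 0.031 -0.005 0 0 0;0.034 0.031 -0.005 0 0 0;0.034 0.031 -0.005 0 0 0;0.034 0.031 -0.005 0 0 0;0.034 0.031 -0.005 0 0 0;0.034 0.031 -0.005 0 0 0;0.034 0.031 -0.005 0 0 0;0.034 0.031 -0.005 0 0 0;0.034 0.031 -0.005 0 0 0;0.034 0.031 -0.005 0 0 0;0 0 0 0 0 0;0 0 0 0 0 0'
python3 - <<'E'
from h import *
import json
m=r.camera_model("wrist");im=r.grab_frame("wrist");cv2.imwrite("pics/w1.png",im)
json.dump({k:np.array(v).tolist() for k,v in m.items()},open("w1.json","w"));print(r.get_state()["tool_rot"])
E
```

```text
time: 1.6
tcp_pos: [0.4943, 0.0092, 0.2869]
tool_rot: [0.0, 0.975, -0.222, -0.001]
force: [0.7, 0.0, 0.6]
width: 0.0869
gripper_force: 0.0
[ 1.09487931e-04  9.75265860e-01 -2.21034146e-01 -6.30305908e-04]
```

View pics/w1.png

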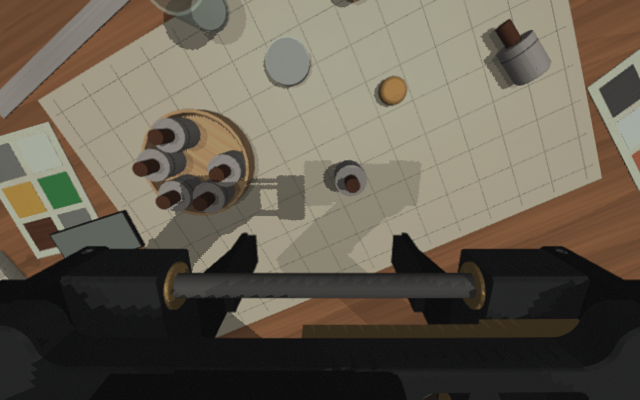

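Wrist view: tub at (200,160), with its gap at the upper right of the tub near (230,135). Standing tin knob at (352,182), fallen tin body at (525,60) with knob at (508,33).

Run:
```python
from h import *
import json
m=json.load(open("w1.json"));im=cv2.imread("pics/w1.png").astype(int)
B,G,R=im[...,0],im[...,1],im[...,2]
k=(R<105)&(R-B>14)&(R>1.4*G);k[225:]=0
for c,s in blobs(k,40,900): print("knob",c,s,plane(m,[c],.069)[0].round(4),plane(m,[c],.075)[0].round(4),plane(m,[c],.023)[0].round(4))
# fallen body: grey low saturation in roi
roi=np.zeros(k.shape,bool);roi[15:95,480:560]=1
sat=im.max(2)-im.min(2)
g=(sat<14)&roi
ms=sorted(blobs(g,100,9999),key=lambda b:-b[1][4])[:3];print(ms)
cn=max(cv2.findContours(g.astype(np.uint8),0,1)[0],key=cv2.contourArea);rc=cv2.minAreaRect(cn);print(rc)
print(plane(m,cv2.boxPoints(rc),.023).round(4))
# tub rim: wood in roi
hsv=cv2.cvtColor(im.astype(np.uint8),cv2.COLOR_BGR2HSV)
w=(hsv[...,1]>85)&(hsv[...,2]>110)&(hsv[...,0]>8)&(hsv[...,0]<22);w[:95]=0;w[225:]=0;w[:,:128]=0;w[:,262:]=0
for c,s in blobs(w,60,9999): print("wood",c,s)
o=im[90:225,110:270].astype(np.uint8).copy()
cv2.imwrite("pics/c2.png",np.hstack([cv2.resize(o,None,fx=3,fy=3),cv2.resize(im[10:100,470:565].astype(np.uint8),None,fx=3,fy=3,interpolation=2)[:270].repeat(1,0) if 0 else cv2.copyMakeBorder(cv2.resize(im[10:100,470:565].astype(np.uint8),None,fx=3,fy=3),0,135,0,0,0)]))
```

```text
knob [19.9  8.8] [  0   0  42  24 242] [0.8369 0.2485 0.069 ] [0.8327 0.2442 0.075 ] [0.8695 0.2818 0.023 ]
knob [26.7 16.3] [  1   0  53  35 208] [0.8272 0.2466 0.069 ] [0.8231 0.2423 0.075 ] [0.8586 0.2797 0.023 ]
knob [30.8 25.5] [  0   0  74  51 487] [0.8175 0.249  0.069 ] [0.8135 0.2446 0.075 ] [0.8477 0.2823 0.023 ]
knob [605.    8.1] [574   0  58  23 221] [ 0.5342 -0.3814  0.069 ] [ 0.5348 -0.3758  0.075 ] [ 0.5301 -0.4244  0.023 ]
knob [31.9 44.3] [  0  10  79  61 625] [0.8012 0.2622 0.069 ] [0.7975 0.2576 0.075 ] [0.8294 0.2971 0.023 ]
knob [509.2  33. ] [498  20  23  26 325] [ 0.5574 -0.2701  0.069 ] [ 0.5575 -0.2663  0.075 ] [ 0.5561 -0.2997  0.023 ]
knob [ 21.5 112.4] [  0 102  40  29 247] [0.7457 0.3317 0.069 ] [0.7429 0.3261 0.075 ] [0.7673 0.3751 0.023 ]
knob [604.7 140.3] [596 122  19  26 104] [ 0.3753 -0.355   0.069 ] [ 0.3783 -0.3498  0.075 ] [ 0.3519 -0.3948  0.023 ]
knob [159.6 136.2] [148 130  26  15 296] [0.64   0.1843 0.069 ] [0.6388 0.1809 0.075 ] [0.6487 0.2098 0.023 ]
knob [145.1 167.3] [133 160  26  16 278] [0.6141 0.2274 0.069 ] [0.6133 0.2234 0.075 ] [0.6
[... 206 characters left out ...]
0.0212  0.075 ] [ 0.4551 -0.0204  0.023 ]
knob [167.5 199.6] [157 192  23  17 247] [0.5617 0.2265 0.069 ] [0.5618 0.2226 0.075 ] [0.5609 0.2572 0.023 ]
knob [199.8 203.5] [193 197  15  14 145] [0.5366 0.1878 0.069 ] [0.5371 0.1844 0.075 ] [0.5328 0.2137 0.023 ]
knob [ 41.7 222. ] [ 25 218  29   7 117] [0.6146 0.4167 0.069 ] [0.6139 0.4097 0.075 ] [0.6203 0.4704 0.023 ]
[(array([519.5,  58. ]), array([ 488,   25,   62,   61, 2195], dtype=int32))]
((513.9462280273438, 53.53076171875), (63.38174057006836, 55.44352340698242), 60.2551155090332)
[[ 0.5686 -0.2539  0.023 ]
 [ 0.5727 -0.322   0.023 ]
 [ 0.4871 -0.3457  0.023 ]
 [ 0.4807 -0.2744  0.023 ]]
wood [209.  143.3] [ 161  110   88   72 2282]
```

View pics/c2.png

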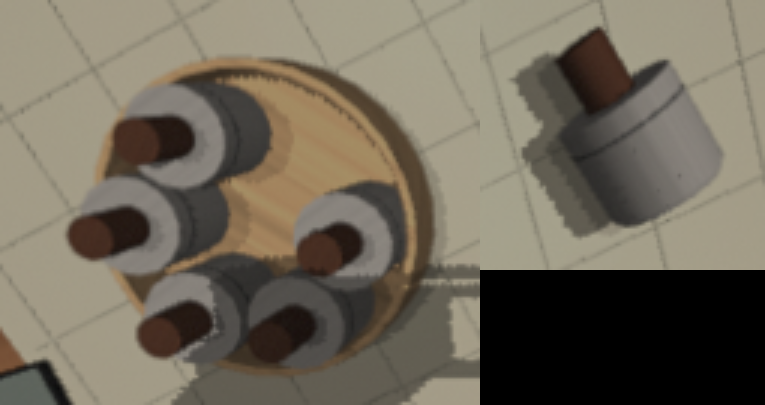

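Run:
```python
from h import *
import json
m=json.load(open("w1.json"))
P=plane(m,[(504,25),(509.2,33),(517.5,42.8),(532.5,72.5)],.023);print(P.round(4))
# side view: masks
ms=r.camera_model("side");im=cv2.imread("pics/side0.png").astype(int);sat=im.max(2)-im.min(2)
roi=np.zeros(sat.shape,bool);roi[270:312,268:320]=1
k=roi&(im[...,2]>1.3*im[...,1])&(im[...,2]<120)
g=roi&(sat<16)
for mk in(k,g):
  for c,s in blobs(mk,40,3000):print(c,s,plane(ms,[c],.023)[0].round(4))
a=blobs(k,40,3000)
for c,s in a: print(tri(m,[(509.2,33)],ms,[c]))
# line fit of long edges of grey body in wrist via grabCut-free: bright body mask
w=cv2.imread("pics/w1.png");gg=cv2.cvtColor(w,cv2.COLOR_BGR2LAB).astype(int)
roi=np.zeros(sat.shape,bool);roi[15:95,495:560]=1
b=roi&(gg[...,2]<131)
for c,s in blobs(b,100,3000):print("w body",c,s,plane(m,[c],.023)[0].round(4))
mm=k
for lab in(128,129,130,131,132,133):print(lab,((gg[...,2]<lab)&roi).sum())
```

```text
[[ 0.5685 -0.2958  0.023 ]
 [ 0.5561 -0.2997  0.023 ]
 [ 0.5395 -0.3069  0.023 ]
 [ 0.4933 -0.3168  0.023 ]]
[306.4 283. ] [301 279  12  10  72] [ 0.5594 -0.2958  0.023 ]
[287.  297.2] [275 287  29  18 114] [ 0.5102 -0.3271  0.023 ]
(array([ 0.55762801, -0.29793383,  0.025935  ]), np.float64(0.002938035583313497))
w body [511.6  61.7] [497  31  35  54 530] [ 0.5197 -0.2934  0.023 ]
128 0
129 1
130 201
131 549
132 1058
133 1802
```

```bash
python3 steer.py '0.0204 0.0344 0.011 0 0 0;0.0204 0.0344 0.011 0 0 0;0.0204 0.0344 0.011 0 0 0;0.0204 0.0344 0.011 0 0 0;0.0204 0.0344 0.011 0 0 0;0.0204 0.0344 0.011 0 0 0;0.0204 0.0344 0.011 0 0 0;0.0204 0.0344 0.011 0 0 0;0 0 0 0 0 -0.142;0 0 0 0 0 -0.142;0 0 0 0 0 -0.142;0 0 0 0 0 -0.142;0 0 0 0 0 -0.142;0 0 0 0 0 0;0 0 0 0 0 0'
python3 - <<'E'
from h import *
import json
m=r.camera_model("wrist");im=r.grab_frame("wrist");cv2.imwrite("pics/w2.png",im)
json.dump({k:np.array(v).tolist() for k,v in m.items()},open("w2.json","w"));print(r.get_state()["tool_rot"])
print(proj(m,[[.523,-.3087,.023],[.5561,-.2997,.023]]))
E
```

```text
time: 3.15
tcp_pos: [0.5238, -0.3071, 0.1995]
tool_rot: [-0.0, 0.991, 0.132, -0.0]
force: [0.3, 0.9, -0.3]
width: 0.0872
gripper_force: 0.0
[-8.82746009e-05  9.91278835e-01  1.31781078e-01 -1.07849515e-04]
[[325.47547027 184.84973768]
 [325.46274694 157.42866616]]
```

View pics/w2.png

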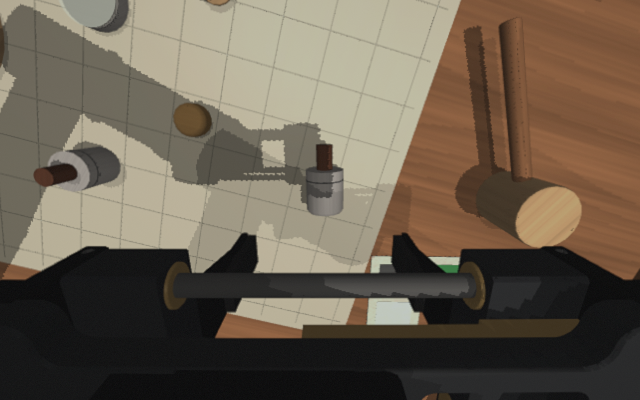

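Wrist view: the fallen tin is aligned with the tool at (325,190), knob at (324,157); mallet head top at (548,217) on the right. I'll check mallet clearance for the gripper body.

Run:
```python
from h import *
import json
from scipy.spatial.transform import Rotation as Ro
m=json.load(open("w2.json"))
M=plane(m,[(548,217)],.085)[0];H0=plane(m,[(511,22)],.055)[0];s=r.get_state();q=s["tool_rot"]
R=Ro.from_quat([*q[1:],q[0]]);T=R.as_matrix();p=s["tcp_pos"]
print("mallet",M,"tool axes",T.T@(M-p),"handle",H0,T.T@(H0-p))
for n,uv,z in(("knob",(324,157),.023),("bottom",(325,211),.023)):
    X=plane(m,[uv],z)[0];print(n,X.round(4),(T.T@(X-p)).round(4))
g=np.array([.523,-.3087,.027]);print("joint",s["joint_pos"].round(3), "heading",np.degrees(np.arctan2(T[1,0],T[0,0])))
th=.4
T2=T@Ro.from_rotvec([0,-th,0]).as_matrix();tcp=g+.019*T2[:,2];print("tcp target",tcp,"in tool now",T.T@(tcp-p))
```

```text
mallet [ 0.56560593 -0.54307547  0.085     ] tool axes [-0.02113473  0.23846937  0.11442659] handle [ 0.73419684 -0.43768143  0.055     ] [0.16914194 0.18078869 0.14440207]
knob [ 0.5561 -0.2978  0.023 ] [ 0.0338 -0.0007  0.1765]
bottom [ 0.4894 -0.3172  0.023 ] [-0.0357  0.0005  0.1765]
joint [-0.265  0.371 -0.072 -0.    -1.127  2.1  ] heading 15.145053585664513
tcp target [ 0.51585389 -0.31063051  0.00950125] in tool now [-0.00841496  0.00111477  0.18997121]
```

```bash
python3 steer.py '0 0 0 0 -0.133 0;0 0 0 0 -0.133 0;0 0 0 0 -0.134 0;0.0132 0 0.0357 0 0 0;0.0132 0 0.0357 0 0 0;0.0132 0 0.0357 0 0 0;0.0132 0 0.0357 0 0 0;0.0066 0 0.0178 0 0 0;0 0 0 0 0 0;0.0066 0 0.0177 0 0 0;0 0 0 0 0 0;0 0 0 0 0 0' && python3 steer.py '0 0 0 0 0 0;0 0 0 0 0 0;0 0 0 0 0 0;0 0 0 0 0 0;0 0 0 0 0 0;0 0 0 0 0 0;0 0 0 0 0 0;0 0 0 0 0 0' 0.0
```

```text
time: 4.4
tcp_pos: [0.5158, -0.3108, 0.0108]
tool_rot: [0.027, 0.972, 0.129, -0.196]
force: [-0.2, 0.5, 0.3]
width: 0.0873
gripper_force: 0.0
time: 5.2
tcp_pos: [0.515, -0.3107, 0.0097]
tool_rot: [0.026, 0.971, 0.13, -0.197]
force: [-0.2, 0.5, 0.5]
width: 0.0459
gripper_force: 30.0
```

```bash
python3 steer.py '-0.015 0 -0.037 0 0 0;-0.015 0 -0.037 0 0 0;0 0 0 0 0.1428 0;0 0 0 0 0.1428 0;0 0 0 0 0.1428 0;0 0 0 0 0.1428 0;0 0 0 0 0.1428 0;0 0 0 0 0.1428 0;0 0 0 0 0.1428 0;0 0 0 0 0.1428 0;0 0 0 0 0.1428 0;0 0 0 0 0.1428 0;0 0 0 0 0.1428 0;0 0 0 0 0 0;0 0 0 0 0 0'
python3 - <<'E'
from h import *
from scipy.spatial.transform import Rotation as Ro
s=r.get_state();q=s["tool_rot"];T=Ro.from_quat([*q[1:],q[0]]).as_matrix();print(T.round(4),s["joint_pos"].round(3))
print("grasp pt",s["tcp_pos"]-.019*T[:,2])
im=r.grab_frame("side");ms=r.camera_model("side");g=s["tcp_pos"]-.019*T[:,2];u=proj(ms,[g])[0].astype(int);print(u)
c=im[max(0,u[1]-70):u[1]+70,u[0]-90:u[0]+90];cv2.imwrite("pics/c3.png",cv2.resize(c,None,fx=4,fy=4,interpolation=2))
E
```

```text
time: 6.7
tcp_pos: [0.5706, -0.2977, 0.1957]
tool_rot: [-0.078, 0.892, 0.067, 0.44]
force: [-0.7, 0.2, -1.5]
width: 0.0458
gripper_force: 30.0
[[ 0.6043  0.1881  0.7742]
 [ 0.0504 -0.9788  0.1985]
 [ 0.7952 -0.0809 -0.601 ]] [-0.676  0.311 -0.159 -1.108 -0.795  3.096]
grasp pt [ 0.55586188 -0.30146211  0.20711701]
[303 228]
```

View pics/c3.png

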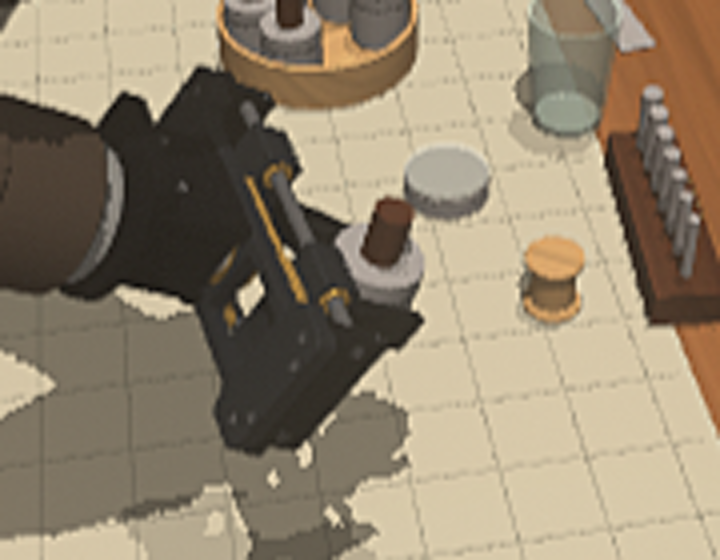

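The crop shows the tin held firmly by the body, but tilted and with the tool turned aside: joint 6 is at its limit. I'll turn the tool to the arm's own azimuth instead and finish the uprighting there.

```bash
cat > want.py <<'E'
from h import *
from scipy.spatial.transform import Rotation as Ro
import sys
def T():
    q=r.get_state()["tool_rot"];return Ro.from_quat([*q[1:],q[0]]).as_matrix()
def rv(psi,dip):  # rotvec in tool axes to heading psi, tool dipping dip below horizontal
    c,s=np.cos(psi),np.sin(psi);z=np.array([c*np.cos(dip),s*np.cos(dip),-np.sin(dip)]);y=np.array([s,-c,0])
    D=np.c_[np.cross(y,z),y,z];return Ro.from_matrix(T().T@D).as_rotvec()
E
python3 - <<'E'
from want import *
p=r.get_state()["tcp_pos"];psi=np.arctan2(p[1],p[0]);print(np.degrees(psi));v=rv(psi,.4);print(v,np.linalg.norm(v), (v/9).round(4))
E
```

```text
-27.519356455027168
[-0.62178038  0.26639652  0.2674433 ] 0.7273952644477174 [-0.0691  0.0296  0.0297]
```

```bash
python3 steer.py '0 0 0 -0.089 0.038 0.038;0 0 0 -0.089 0.038 0.038;0 0 0 -0.089 0.038 0.038;0 0 0 -0.089 0.038 0.038;0 0 0 -0.089 0.038 0.038;0 0 0 -0.089 0.038 0.038;0 0 0 -0.089 0.038 0.038;0 0 0 0 0 0;0 0 0 0 0 0;0 0 0 0 0 0'
python3 - <<'E'
from want import *
s=r.get_state();p=s["tcp_pos"];M=T();print(M.round(4),s["joint_pos"].round(3));psi=np.arctan2(p[1],p[0]);print(rv(psi,.4));g=p-.019*M[:,2];print("g",g)
print("down in tool", M.T@[0,0,-1])
E
```

```text
time: 7.75
tcp_pos: [0.5624, -0.3268, 0.2435]
tool_rot: [0.091, 0.833, -0.191, 0.51]
force: [0.3, -0.3, -1.5]
width: 0.046
gripper_force: 30.0
[[ 0.4059 -0.4114  0.8161]
 [-0.2261 -0.9104 -0.3465]
 [ 0.8855 -0.0439 -0.4626]] [-0.582  0.142 -0.333 -1.492 -0.16   3.096]
[-0.11098043  0.08354165  0.00381415]
g [ 0.54686652 -0.32021664  0.25232662]
down in tool [-0.88549957  0.04390196  0.46256148]
```

The wrist stops at joint 5's limit (-0.16). I'll fit a small arm model from recorded states to see which final tool dips are reachable.

```bash
cat > arm.py <<'E'
from want import *
from scipy.optimize import least_squares
S=[([1.38458683,.385497833,.00678376932,-.00042595,-1.19404646,-.258576534],[.26868412,.56370023,.22156771],[.000988615,.975354611,-.220640836,-.000162]),
([-.265,.371,-.072,0,-1.127,2.1],[.5238,-.3071,.1995],[-.0001,.99128,.13178,-.0001]),
([-.676,.311,-.159,-1.108,-.795,3.096],[.5706,-.2977,.1957],[-.078,.892,.067,.44]),
([-.582,.142,-.333,-1.492,-.16,3.096],[.5624,-.3268,.2435],[.091,.833,-.191,.51])]
s=r.get_state();S.append((s["joint_pos"],s["tcp_pos"],s["tool_rot"]))
E_=lambda ax,a:Ro.from_euler(ax,a).as_matrix()
def fk(q,L):
    h,a1,L1,e,L2,d=L
    A=E_('z',q[0])@E_('y',q[1]);p=np.array([0,0,h])+E_('z',q[0])@[a1,0,0]+A@[0,0,L1]
    A=A@E_('y',-q[2]);p=p+A@[L2,0,e];A=A@E_('x',SG*q[3])@E_('y',-q[4]);p=p+A@[d,0,0]
    A=A@E_('x',SH*q[5])
    return p,A
SG=SH=1
best=None
for SG in(1,-1):
  for SH in(1,-1):
    Rel=[]
    f=lambda L:np.concatenate([fk(q,L)[0]-p for q,p,_ in S])
    o=least_squares(f,[.3,0,.45,0,.4,.25])
    # constant tool offset check
    C=[fk(q,o.x)[1].T@Ro.from_quat([*t[1:],t[0]]).as_matrix() for q,p,t in S]
    sp=max(np.abs(c-C[0]).max() for c in C)
    if best is None or sp+o.cost<best[0]: best=(sp+o.cost,SG,SH,o.x,o.cost,sp,C[0])
_,SG,SH,LL,_,_,CC=best
E
python3 - <<'E'
from arm import *
import arm
print(best)
h,a1,L1,e,L2,d=LL
rng=[(-1.21,2.06),(-1.07,1.41),(-2.95,-.18)]
# planar: grasp pt z .036, q4=0
for dip in(.4,.5,.6,.7,.8):
  for rr in(.45,.5,.55,.6,.65,.7,.75,.8):
    t=rr+.019*np.cos(dip),.036-.019*np.sin(dip)
    def F(x):
        p=fk([0,x[0],x[1],0,x[0]-x[1]-dip,0],LL)[0];return [p[0]-t[0],p[2]-t[1]]
    for x0 in((.6,-.5),(1.2,.5)):
        o=least_squares(F,x0)
        q5=o.x[0]-o.x[1]-dip
        if o.cost<1e-8 and q5<-.18 and -1.05<o.x[1]<1.4: print(dip,rr,o.x.round(2),round(q5,2))
E
```

```text
(np.float64(0.027362274172738968), -1, -1, array([ 0.43670811, -0.5385027 ,  0.30092093,  0.09103517,  1.07345072,
        0.17192707]), np.float64(0.026397601165686478), np.float64(0.0009646730070524899), array([[-5.91083724e-07,  1.37384277e-07,  1.00000000e+00],
       [-1.00000000e+00,  1.11121953e-09, -5.91083725e-07],
       [-1.11130069e-09, -1.00000000e+00,  1.37384276e-07]]))
0.8 0.65 [ 0.54 -0.08] -0.18
0.8 0.65 [ 0.54 -0.08] -0.18
0.8 0.7 [0.69 0.09] -0.21
0.8 0.7 [0.69 0.09] -0.21
0.8 0.75 [0.84 0.28] -0.24
0.8 0.75 [0.84 0.28] -0.24
0.8 0.8 [1.01 0.49] -0.28
0.8 0.8 [1.01 0.49] -0.28
```

```bash
sed -i 's/h,a1,L1,e,L2,d=L$/h,a1,L1,e,L2,d,w=L/; s/@\[a1,0,0\]/@[a1,w,0]/; s/\[.3,0,.45,0,.4,.25\]/[.3,0,.45,0,.4,.25,-.16]/' arm.py
python3 - <<'E'
from arm import *
print(best[1:6])
f=np.concatenate([fk(q,LL)[0]-p for q,p,_ in S]);print(f.round(4))
w=LL[6]
for dip in(.3,.4,.5,.6,.7,.8):
  for rr in(.45,.5,.55,.6,.65,.7,.75,.8):
    t=np.sqrt((rr+.019*np.cos(dip))**2-w*w),.036-.019*np.sin(dip)
    def F(x):
        p=fk([0,x[0],x[1],0,x[0]-x[1]-dip,0],LL)[0];return [p[0]-t[0],p[2]-t[1]]
    o=least_squares(F,(.9,.2))
    q5=o.x[0]-o.x[1]-dip
    print(dip,rr,o.x.round(2),round(q5,2),o.cost<1e-8)
E
```

```text
(-1, -1, array([ 0.60169178, -1.46848089,  0.59799102,  0.10574748,  1.95464984,
        0.28698531, -0.07929064]), np.float64(0.015046556265177043), np.float64(0.0009646730070524899))
[-0.0777  0.0221  0.0228 -0.0043  0.0839 -0.0698 -0.004  -0.0234  0.0118
 -0.0354 -0.0604  0.0175 -0.0353 -0.0603  0.0177]
0.3 0.45 [ 0.04 -0.6 ] 0.34 True
0.3 0.5 [ 0.12 -0.51] 0.34 True
0.3 0.55 [ 0.2  -0.43] 0.33 True
0.3 0.6 [ 0.28 -0.35] 0.33 True
0.3 0.65 [ 0.35 -0.27] 0.32 True
0.3 0.7 [ 0.42 -0.19] 0.31 True
0.3 0.75 [ 0.49 -0.1 ] 0.3 True
0.3 0.8 [ 0.57 -0.02] 0.29 True
0.4 0.45 [ 0.03 -0.59] 0.23 True
0.4 0.5 [ 0.11 -0.51] 0.22 True
0.4 0.55 [ 0.19 -0.43] 0.22 True
0.4 0.6 [ 0.27 -0.35] 0.21 True
0.4 0.65 [ 0.34 -0.27] 0.21 True
0.4 0.7 [ 0.41 -0.18] 0.2 True
0.4 0.75 [ 0.49 -0.1 ] 0.18 True
0.4 0.8 [ 0.56 -0.01] 0.17 True
0.5 0.45 [ 0.03 -0.59] 0.11 True
0.5 0.5 [ 0.11 -0.5 ] 0.11 True
0.5 0.55 [ 0.19 -0.42] 0.11 True
0.5 0.6 [ 0.26 -0.34] 0.1 True
0.5 0.65 [ 0.34 -0.26] 0.09 True
0.5 0.7 [ 0.41 -0.17] 0.08 True
0.5 0.75 [ 0.48 -0.09] 0.07 True
0.5 0.8 [ 0.56 -0.  ] 0.06 True
0.6 0.45 [ 0.03 -0.57] -0.0 True
0.6 0.5 [ 0.11 -0.49] -0.0 True
0.6 0.55 [ 0.19 -0.41] -0.01 True
0.6 0.6 [ 0.26 -0.32] -0.01 True
0.6 0.65 [ 0.34 -0.24] -0.02 True
0.6 0.7 [ 0.41 -0.16] -0.03 True
0.6 0.75 [ 0.48 -0.07] -0.04 True
0.6 0.8 [0.56 0.01] -0.06 True
0.7 0.45 [ 0.03 -0.55] -0.12 True
0.7 0.5 [ 0.11 -0.47] -0.12 True
0.7 0.55 [ 0.19 -0.39] -0.12 True
0.7 0.6 [ 0.27 -0.31] -0.13 True
0.7 0.65 [ 0.34 -0.22] -0.14 True
0.7 0.7 [ 0.42 -0.14] -0.15 True
0.7 0.75 [ 0.49 -0.05] -0.16 True
0.7 0.8 [0.57 0.03] -0.17 True
0.8 0.45 [ 0.04 -0.53] -0.23 True
0.8 0.5 [ 0.12 -0.45] -0.23 True
0.8 0.55 [ 0.2  -0.36] -0.23 True
0.8 0.6 [ 0.28 -0.28] -0.24 True
0.8 0.65 [ 0.35 -0.2 ] -0.25 True
0.8 0.7 [ 0.43 -0.11] -0.26 True
0.8 0.75 [ 0.5  -0.03] -0.27 True
0.8 0.8 [0.58 0.06] -0.28 True
```

```bash
sed -i 's/h,a1,L1,e,L2,d,w=L$/h,a1,L1,e,L2,d,w,w2=L/; s/p=p+A@\[d,0,0\]/p=p+A@[d,w2,0]/; s/,-.16\])/,0,-.16])/' arm.py
python3 - <<'E'
from arm import *
print(best[1:6])
f=np.concatenate([fk(q,LL)[0]-p for q,p,_ in S]);print(f.round(4))
E
```

```text
(-1, -1, array([ 1.61645330e-01, -5.64485079e-03,  5.66001081e-01,  3.35066233e-04,
        4.27286527e-01,  3.06800208e-01, -4.01917685e-05, -1.59451433e-01]), np.float64(1.0676122635386e-07), np.float64(0.0009646730070524899))
[-0.0003  0.      0.     -0.     -0.0003 -0.     -0.0001  0.     -0.0001
  0.     -0.      0.      0.      0.      0.0001]
```

The model fits to 0.3 mm. I'll search for joint-feasible upright poses.

```bash
cat > srch.py <<'E'
from arm import *
lo=np.array([-3.1,-1.2,-1.05,-3.1,-2.95,-.2]);hi=np.array([3.1,2.0,1.38,2.0,-.2,3.05]);lo[5]=-3.05
def des(psi,dip,flip=1):
    c,s=np.cos(psi),np.sin(psi);z=np.array([c*np.cos(dip),s*np.cos(dip),-np.sin(dip)]);y=np.array([s,-c,0])*flip
    return np.c_[np.cross(y,z),y,z]
def ik(g,D,q0):
    t=g+.019*D[:,2]
    def F(q):
        p,A=fk(q,LL);return np.r_[(p-t)*3,(A@CC-D).ravel()*.5]
    o=least_squares(F,np.clip(q0,lo+.01,hi-.01),bounds=(lo,hi));return o.x,o.cost
E
python3 - <<'E'
from srch import *
rg=np.random.default_rng(0);q0=r.get_state()["joint_pos"]
for flip in(1,-1):
 for dip in(.4,.6,.8):
  for (x,y) in((.5,-.28),(.6,-.25),):
   out=[]
   for psi in np.radians(np.arange(-90,91,15)):
    D=des(psi,dip,flip);b=[]
    for k in range(8):
        q,c=ik(np.array([x,y,.036]),D,q0 if k==0 else rg.uniform(lo,hi))
        if c<1e-5: b.append(tuple(q.round(1)))
    if b: out.append((round(np.degrees(psi)),set(b)))
   print(flip,dip,x,y,out)
E
```

```text
1 0.4 0.5 -0.28 [(-90, {(np.float64(-0.1), np.float64(0.7), np.float64(-0.9), np.float64(1.7), np.float64(-1.2), np.float64(-1.6))}), (-30, {(np.float64(-1.0), np.float64(0.8), np.float64(-0.9), np.float64(-2.7), np.float64(-1.3), np.float64(-1.5))}), (-15, {(np.float64(-1.1), np.float64(0.7), np.float64(-0.7), np.float64(-2.3), np.float64(-1.1), np.float64(-1.7))}), (0, {(np.float64(-1.0), np.float64(0.7), np.float64(-0.5), np.float64(-1.9), np.float64(-1.0), np.float64(-1.9))}), (15, {(np.float64(-1.0), np.float64(0.7), np.float64(-0.4), np.float64(-1.6), np.float64(-1.1), np.float64(-2.1))}), (30, {(np.float64(-0.9), np.float64(0.7), np.float64(-0.2), np.float64(-1.4), np.float64(-1.2), np.float64(-2.3))}), (45, {(np.float64(-0.9), np.float64(0.8), np.float64(-0.1), np.float64(-1.2), np.float64(-1.3), np.float64(-2.3))}), (60, {(np.float64(-0.8), np.float64(0.8), np.float64(0.1), np.float64(-1.1), np.float64(-1.5), np.float64(-2.3))}), (75, {(np.float64(-0.8), np.float64(0.9), np.float64(0.2), np.float64(-1.0), np.float64(-1.7), np.float64(-2.3))}), (90, {(np.float64(-0.7), np.flo
[... 12354 characters left out ...]
.1))}), (15, {(np.float64(-0.5), np.float64(0.6), np.float64(-0.2), np.float64(-1.2), np.float64(-0.6), np.float64(0.2))}), (30, {(np.float64(-0.6), np.float64(0.6), np.float64(-0.1), np.float64(-1.1), np.float64(-0.8), np.float64(0.3))}), (45, {(np.float64(-0.6), np.float64(0.7), np.float64(-0.0), np.float64(-1.0), np.float64(-1.0), np.float64(0.4))}), (60, {(np.float64(-0.5), np.float64(0.7), np.float64(0.1), np.float64(-0.9), np.float64(-1.2), np.float64(0.5))}), (75, {(np.float64(-0.5), np.float64(0.8), np.float64(0.2), np.float64(-0.8), np.float64(-1.3), np.float64(0.6))}), (90, {(np.float64(-0.5), np.float64(0.8), np.float64(0.3), np.float64(-0.7), np.float64(-1.5), np.float64(0.7))})]
```

Feasible with joint 6 in range: tool heading −90° (pointing −y), camera side up. I'll simulate that path: tip down, yaw to −90°, raise again.

```bash
cat > rows.py <<'E'
from srch import *
from scipy.spatial.transform import Slerp
def path(legs):  # legs: list of (D,tcp,n); prints per-row tool deltas (constant per leg) and simulated joints
    s=r.get_state();q=s["joint_pos"];M=T();p=s["tcp_pos"]
    for D,t,n in legs:
        v=Ro.from_matrix(M.T@D).as_rotvec();sl=Slerp([0,1],Ro.from_matrix([M,D]))
        w=0;step=0
        for i in range(1,n+1):
            A=sl(i/n).as_matrix();pp=p+(t-p)*i/n;qn,c=ik(pp-.019*A[:,2],A,q);w=max(w,c);step=max(step,np.abs(qn-q).max());q=qn
        print("rotvec/row",(v/n).round(4),"n",n,"lin(first tool axes)",(M.T@(t-p)).round(4),"cost",round(w,6),"maxstep",round(step,3),"q",q.round(2))
        M,p=D,np.array(t)
E
python3 - <<'E'
from rows import *
p=r.get_state()["tcp_pos"];u=np.radians
for d1 in(1.2,1.5):
  path([(des(u(-23),d1),p,6),(des(u(-90),d1),p,9),(des(u(-90),.4),p,8),(des(u(-90),.4),np.array([.5,-.379,.2]),4),(des(u(-90),.4),np.array([.5,-.379,.03]),4)]);print()
E
```

```text
rotvec/row [-0.003  -0.1198 -0.0079] n 6 lin(first tool axes) [0. 0. 0.] cost 0.003428 maxstep 0.957 q [-0.25  0.24 -0.23  0.08 -0.74  1.37]
rotvec/row [-0.0471  0.      0.1211] n 9 lin(first tool axes) [0. 0. 0.] cost 0.0 maxstep 0.209 q [-0.12  0.34 -0.21  0.44 -1.02 -0.11]
rotvec/row [0.  0.1 0. ] n 8 lin(first tool axes) [0. 0. 0.] cost 0.0 maxstep 0.143 q [-0.03  0.43 -0.68  1.41 -1.2  -1.07]
rotvec/row [0. 0. 0.] n 4 lin(first tool axes) [-0.0198  0.0624  0.065 ] cost 0.0 maxstep 0.066 q [-0.21  0.42 -0.84  1.65 -1.13 -1.23]
rotvec/row [0. 0. 0.] n 4 lin(first tool axes) [-0.1566  0.      0.0662] cost 0.0 maxstep 0.104 q [-0.28  0.73 -0.88  1.87 -1.18 -1.61]

rotvec/row [-0.0042 -0.1698 -0.0075] n 6 lin(first tool axes) [0. 0. 0.] cost 0.003605 maxstep 1.091 q [-0.27  0.38  0.05  0.01 -1.17  1.44]
rotvec/row [-0.0092 -0.      0.1296] n 9 lin(first tool axes) [0. 0. 0.] cost 0.0 maxstep 0.138 q [-0.25  0.4   0.05  0.07 -1.21  0.22]
rotvec/row [0.     0.1375 0.    ] n 8 lin(first tool axes) [0. 0. 0.] cost 0.0 maxstep 0.197 q [-0.03  0.43 -0.68  1.41 -1.2  -1.07]
rotvec/row [0. 0. 0.] n 4 lin(first tool axes) [-0.0198  0.0624  0.065 ] cost 0.0 maxstep 0.066 q [-0.21  0.42 -0.84  1.65 -1.13 -1.23]
rotvec/row [0. 0. 0.] n 4 lin(first tool axes) [-0.1566  0.      0.0662] cost 0.0 maxstep 0.104 q [-0.28  0.73 -0.88  1.87 -1.18 -1.61]
```

```bash
python3 steer.py '0 0 0 0 -0.06 -0.004;0 0 0 0 -0.06 -0.004;0 0 0 0 -0.06 -0.004;0 0 0 0 -0.06 -0.004;0 0 0 0 -0.06 -0.004;0 0 0 0 -0.06 -0.004;0 0 0 0 -0.06 -0.004;0 0 0 0 -0.06 -0.004;0 0 0 0 -0.06 -0.004;0 0 0 0 -0.06 -0.004;0 0 0 0 -0.06 -0.004;0 0 0 0 -0.06 -0.004;0 0 0 0 0 0;0 0 0 0 0 0'
python3 - <<'E'
from rows import *
s=r.get_state();p=s["tcp_pos"];u=np.radians;print(s["joint_pos"].round(2))
path([(des(u(-90),1.2),p,9),(des(u(-90),.4),p,8),(des(u(-90),.4),np.array([.5,-.379,.2]),4),(des(u(-90),.4),np.array([.5,-.379,.03]),4)])
E
```

```text
time: 9.15
tcp_pos: [0.5428, -0.352, 0.2148]
tool_rot: [0.01, 0.961, -0.167, 0.22]
force: [-1.0, 0.4, -1.5]
width: 0.0461
gripper_force: 30.0
[-0.36  0.25 -0.25 -0.1  -0.63  1.65]
rotvec/row [-0.0591 -0.0032  0.1244] n 9 lin(first tool axes) [0. 0. 0.] cost 0.0 maxstep 0.265 q [-0.17  0.35 -0.28  0.46 -0.93 -0.1 ]
rotvec/row [0.  0.1 0. ] n 8 lin(first tool axes) [0. 0. 0.] cost 0.0 maxstep 0.163 q [-0.11  0.45 -0.75  1.52 -1.16 -1.16]
rotvec/row [0. 0. 0.] n 4 lin(first tool axes) [-0.0031  0.0428  0.0306] cost 0.0 maxstep 0.035 q [-0.22  0.42 -0.85  1.65 -1.13 -1.24]
rotvec/row [0. 0. 0.] n 4 lin(first tool axes) [-0.1566  0.      0.0662] cost 0.0 maxstep 0.105 q [-0.29  0.73 -0.89  1.88 -1.19 -1.63]
```

```bash
python3 steer.py '0 0 0 -0.0443 -0.0024 0.0933;0 0 0 -0.0443 -0.0024 0.0933;0 0 0 -0.0443 -0.0024 0.0933;0 0 0 -0.0443 -0.0024 0.0933;0 0 0 -0.0443 -0.0024 0.0933;0 0 0 -0.0443 -0.0024 0.0933;0 0 0 -0.0443 -0.0024 0.0933;0 0 0 -0.0443 -0.0024 0.0933;0 0 0 -0.0443 -0.0024 0.0933;0 0 0 -0.0443 -0.0024 0.0933;0 0 0 -0.0443 -0.0024 0.0933;0 0 0 -0.0443 -0.0024 0.0933' && python3 steer.py '0 0 0 0 0.08 0;0 0 0 0 0.08 0;0 0 0 0 0.08 0;0 0 0 0 0.08 0;0 0 0 0 0.08 0;0 0 0 0 0.08 0;0 0 0 0 0.08 0;0 0 0 0 0.08 0;0 0 0 0 0.08 0;0 0 0 0 0.08 0;0 0 0 0 0 0;0 0 0 0 0 0;0 0 0 0 0 0'
python3 - <<'E'
from rows import *
s=r.get_state();p=s["tcp_pos"];u=np.radians;print(s["joint_pos"].round(2),p)
path([(des(u(-90),.4),p,2),(des(u(-90),.4),np.array([.5,-.379,.2]),4),(des(u(-90),.4),np.array([.5,-.379,.03]),4)])
im=r.grab_frame("side");ms=r.camera_model("side");g=p-.019*T()[:,2];U=proj(ms,[g])[0].astype(int);print(U)
c=im[max(0,U[1]-70):U[1]+70,U[0]-90:U[0]+90];cv2.imwrite("pics/c4.png",cv2.resize(c,None,fx=4,fy=4,interpolation=2))
E
```

```text
time: 10.35
tcp_pos: [0.5422, -0.3519, 0.2152]
tool_rot: [-0.13, -0.694, 0.696, -0.13]
force: [0.4, 0.4, -2.5]
width: 0.046
gripper_force: 30.0
time: 11.65
tcp_pos: [0.543, -0.3526, 0.2165]
tool_rot: [-0.39, -0.589, 0.59, -0.391]
force: [1.2, -0.3, -1.2]
width: 0.0461
gripper_force: 30.0
[-0.12  0.45 -0.75  1.52 -1.16 -1.16] [ 0.54300511 -0.35262528  0.21653464]
rotvec/row [-0.0004  0.0006 -0.0013] n 2 lin(first tool axes) [0. 0. 0.] cost 0.0 maxstep 0.001 q [-0.11  0.45 -0.75  1.52 -1.16 -1.16]
rotvec/row [0. 0. 0.] n 4 lin(first tool axes) [-0.005   0.043   0.0307] cost 0.0 maxstep 0.036 q [-0.22  0.42 -0.85  1.65 -1.13 -1.25]
rotvec/row [0. 0. 0.] n 4 lin(first tool axes) [-0.1566  0.      0.0662] cost 0.0 maxstep 0.105 q [-0.29  0.74 -0.89  1.88 -1.19 -1.63]
[299 235]
```

View pics/c4.png

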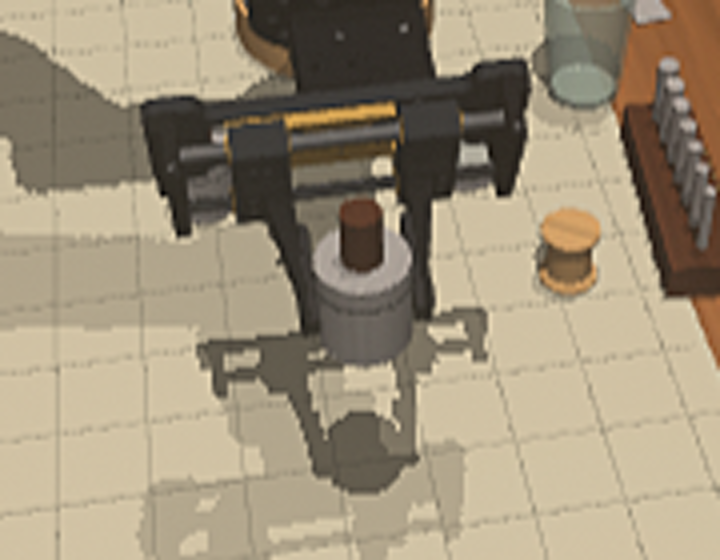

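The side crop shows the tin held upright, knob up, at (360,280) of the crop. I'll lower it at about (0.50, −0.395).

```bash
python3 steer.py '-0.0262 0.0072 0.0223 0 0 0;-0.0262 0.0072 0.0223 0 0 0;-0.0262 0.0072 0.0223 0 0 0;-0.0262 0.0072 0.0223 0 0 0;-0.0262 0.0072 0.0223 0 0 0;-0.0262 0.0072 0.0223 0 0 0;0 0 0 0 0 0;0 0 0 0 0 0;0 0 0 0 0 0'
python3 - <<'E'
from rows import *
s=r.get_state();p=s["tcp_pos"];print(s["joint_pos"].round(2),p,T().round(3),s["force"],s["wrist_torque"])
print("bottom guess mm",1e3*(p-.019*T()[:,2])[2]-35)
im=r.grab_frame("side");ms=r.camera_model("side");g=p-.019*T()[:,2];U=proj(ms,[g])[0].astype(int);print(U)
c=im[max(0,U[1]-70):U[1]+60,U[0]-70:U[0]+70];cv2.imwrite("pics/c5.png",cv2.resize(c,None,fx=4,fy=4,interpolation=2))
E
```

```text
time: 12.6
tcp_pos: [0.5002, -0.4147, 0.0196]
tool_rot: [-0.39, -0.589, 0.59, -0.391]
force: [-0.0, -0.5, -2.3]
width: 0.0457
gripper_force: 30.0
[-0.38  0.76 -0.86  1.97 -1.19 -1.63] [ 0.50018056 -0.41468282  0.01963737] [[-0.002 -1.     0.   ]
 [-0.39   0.    -0.921]
 [ 0.921 -0.002 -0.39 ]] [-0.02528651 -0.53315706 -2.28325261] [ 2.36304604 -0.03875054  0.01356116]
bottom guess mm -7.956054848195311
[286 323]
```

View pics/c5.png

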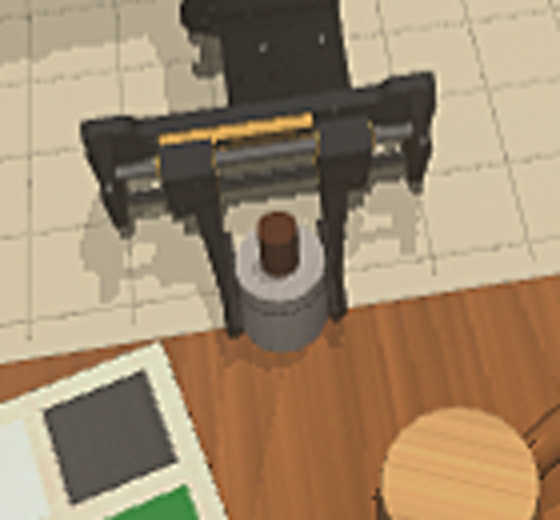

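The crop shows the tin upright, close to or on the table, between the fingers. The force reading doesn't show contact, so I'll triangulate the knob's height in the side and scene views.

```bash
cat > kn.py <<'E'
from rows import *
def knob(n,im,X,w=14):
    m=r.camera_model(n);u=proj(m,[X])[0];im=im.astype(int)
    k=(im[...,2]<110)&(im[...,2]>1.35*im[...,1])&(im[...,2]-im[...,0]>8)
    z=np.zeros_like(k);a,b=u.astype(int);z[b-w:b+w,a-w:a+w]=1
    B=blobs(k&z,20,600);return m,u,B
E
python3 - <<'E'
from kn import *
s=r.get_state();M=T();g=s["tcp_pos"]-.019*M[:,2];X=g+[0,0,.035]
fr={n:r.grab_frame(n) for n in("scene","side")}
for n in fr:cv2.imwrite(f"pics/{n}5.png",fr[n])
o={n:knob(n,fr[n],X) for n in fr}
for n in o: print(n,o[n][1],o[n][2])
b={n:max(o[n][2],key=lambda b:b[1][4])[0] for n in o}
print(X,tri(o["scene"][0],[b["scene"]],o["side"][0],[b["side"]]))
E
```

```text
scene [279.10711475 129.31339998] [(array([278.4, 126.9]), array([276, 123,   6,   9,  39], dtype=int32))]
side [285.36945683 314.30337725] [(array([284.8, 312.2]), array([281, 306,   9,  15,  94], dtype=int32))]
[ 0.50021544 -0.39699212  0.06221057] (array([ 0.50029965, -0.39833042,  0.07103589]), np.float64(0.002026292688306333))
```

```bash
for i in 1 2 3; do python3 steer.py '-0.00092 0 0.00039 0 0 0;0 0 0 0 0 0;0 0 0 0 0 0'|egrep 'tcp|force: \['; done
```

```text
tcp_pos: [0.5003, -0.4146, 0.0189]
force: [-0.2, 1.5, 1.9]
tcp_pos: [0.5005, -0.415, 0.0189]
force: [-0.4, 4.3, 5.4]
tcp_pos: [0.5007, -0.4152, 0.0189]
force: [-1.6, 4.1, 7.8]
```

```bash
python3 steer.py '0.0018 0 -0.0008 0 0 0;0 0 0 0 0 0;0 0 0 0 0 0'|egrep 'tcp|force: \['; python3 steer.py '0 0 0 0 0 0;0 0 0 0 0 0;0 0 0 0 0 0;0 0 0 0 0 0;0 0 0 0 0 0;0 0 0 0 0 0' 0.086
python3 - <<'E'
from kn import *
s=r.get_state();X=np.array([.5003,-.398,.069])
fr={n:r.grab_frame(n) for n in("scene","side")}
o={n:knob(n,fr[n],X) for n in fr}
for n in o: print(n,o[n][1],o[n][2])
b={n:max(o[n][2],key=lambda b:b[1][4])[0] for n in o}
print(tri(o["scene"][0],[b["scene"]],o["side"][0],[b["side"]]))
p=s["tcp_pos"];D=T();path([(D,p-.16*D[:,2],4),(des(-np.pi/2,np.pi/2),p-.16*D[:,2],9)])
E
```

```text
tcp_pos: [0.5003, -0.4149, 0.0189]
force: [-0.2, 3.2, 4.4]
time: 14.55
tcp_pos: [0.4998, -0.4147, 0.0179]
tool_rot: [-0.391, -0.589, 0.59, -0.391]
force: [-0.3, 0.5, 0.6]
width: 0.0829
gripper_force: 0.0
scene [278.79434262 127.37638407] [(array([278.4, 127.1]), array([276, 123,   5,  10,  38], dtype=int32))]
side [285.29717788 312.8125742 ] [(array([284.8, 310.2]), array([281, 306,   9,  11,  70], dtype=int32))]
(array([ 0.50153486, -0.39520167,  0.07269247]), np.float64(0.003681030329902476))
rotvec/row [0. 0. 0.] n 4 lin(first tool axes) [-1.0e-04  1.0e-04 -1.6e-01] cost 0.0 maxstep 0.128 q [ 0.05  0.63 -0.92  1.51 -1.17 -1.55]
rotvec/row [-1.000e-04 -1.301e-01 -1.000e-04] n 9 lin(first tool axes) [0. 0. 0.] cost 0.0 maxstep 0.297 q [-0.21  0.43 -0.32 -0.   -0.82  0.21]
```

```bash
python3 steer.py '0 0 -0.02 0 0 0;0 0 -0.04 0 0 0;0 0 -0.04 0 0 0;0.037 0 -0.016 0 0 0;0.037 0 -0.016 0 0 0;0.037 0 -0.016 0 0 0;0.037 0 -0.016 0 0 0;0.037 0 -0.016 0 0 0;0 0 0 0 -0.13 0;0 0 0 0 -0.13 0;0 0 0 0 -0.13 0;0 0 0 0 -0.13 0;0 0 0 0 -0.13 0;0 0 0 0 -0.13 0;0 0 0 0 -0.13 0;0 0 0 0 -0.13 0;0 0 0 0 -0.13 0;0 0 0 0 0 0;0 0 0 0 0 0'
python3 - <<'E'
from kn import *
s=r.get_state();print(s["joint_pos"].round(2))
m=r.camera_model("wrist");im=r.grab_frame("wrist");cv2.imwrite("pics/w3.png",im)
import json;json.dump({k:np.array(v).tolist() for k,v in m.items()},open("w3.json","w"))
for X in([.5,-.397,.069],[.467,-.021,.069]):
    _,u,B=knob("wrist",im,np.array(X),28);print(u,B,[plane(m,[b[0]],.069)[0].round(4) for b in B])
E
```

```text
time: 16.55
tcp_pos: [0.499, -0.3214, 0.2579]
tool_rot: [-0.001, -0.706, 0.708, -0.001]
force: [-0.6, -0.0, -0.1]
width: 0.0858
gripper_force: 0.0
[-0.3   0.31 -0.02  0.   -1.24  0.3 ]
[323.01424329 120.43896137] [(array([323. , 119.1]), array([316, 111,  15,  17, 201], dtype=int32))] [array([ 0.5003, -0.3994,  0.069 ])]
[343.9015489  362.52123127] [] []
```

View pics/w3.png

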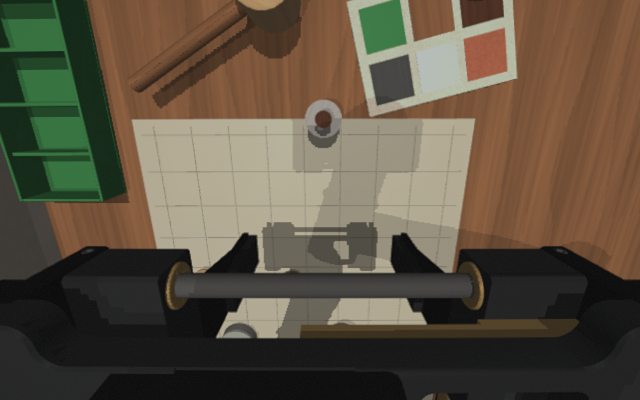

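Wrist view: the tin stands upright by itself at (323,119) → (0.500, −0.399), knob seen from above. Now grasp it by the knob.

```bash
python3 steer.py '0.039 -0.0006 0.02 0 0 0;0.039 -0.0006 0.02 0 0 0;0 0 0 0 0 -0.131;0 0 0 0 0 -0.131;0 0 0 0 0 -0.131;0 0 0 0 0 -0.131;0 0 0.04 0 0 0;0 0 0.04 0 0 0;0 0 0.03 0 0 0;0 0 0 0 0 0;0 0 0 0 0 0'
```

```text
time: 17.7
tcp_pos: [0.5012, -0.3983, 0.1091]
tool_rot: [0.001, 0.867, -0.499, 0.001]
force: [-0.3, -0.2, 0.9]
width: 0.0863
gripper_force: 0.0
```

Run:
```python
from kn import *
s=r.get_state();m=r.camera_model("wrist");im=r.grab_frame("wrist");cv2.imwrite("pics/w4.png",im)
_,u,B=knob("wrist",im,np.array([.5003,-.3994,.069]),40);print(u,B,[plane(m,[b[0]],.069)[0].round(4) for b in B])
M=T();t=np.array([.5003,-.3994,.057]);
for b in B: 
  X=plane(m,[b[0]],.069)[0];X[2]=.057;print(M.T@(X-s["tcp_pos"]))
print(M.T@(t-s["tcp_pos"]))
```

```text
[326.44570917 224.84033009] [] []
[0.00025484 0.00133224 0.05209105]
```

```bash
python3 steer.py '0 0.0013 0.026 0 0 0;0 0 0.018 0 0 0;0 0 0.008 0 0 0;0 0 0 0 0 0;0 0 0 0 0 0' && python3 steer.py '0 0 0 0 0 0;0 0 0 0 0 0;0 0 0 0 0 0;0 0 0 0 0 0;0 0 0 0 0 0;0 0 0 0 0 0;0 0 0 0 0 0;0 0 0 0 0 0;0 0 0 0 0 0;0 0 0 0 0 0' 0.0 && python3 steer.py '0 0 -0.04 0 0 0;0 0 -0.04 0 0 0;0 0 -0.04 0 0 0;0 0 -0.02 0 0 0;0 0 0 0 0 0;0 0 0 0 0 0'
python3 - <<'E'
from kn import *
s=r.get_state();M=T();print(M.T@(np.array([.6,.06,.2])-s["tcp_pos"]), M.T@(np.array([.613,.1377,.2])-s["tcp_pos"]))
E
```

```text
time: 18.25
tcp_pos: [0.5011, -0.4003, 0.0585]
tool_rot: [0.001, 0.866, -0.5, 0.002]
force: [-0.7, 1.0, 0.3]
width: 0.086
gripper_force: 0.0
time: 19.25
tcp_pos: [0.5, -0.3997, 0.0566]
tool_rot: [0.0, 0.866, -0.5, 0.001]
force: [-0.6, 0.0, -0.9]
width: 0.0191
gripper_force: 30.0
time: 19.85
tcp_pos: [0.4993, -0.3989, 0.1958]
tool_rot: [-0.0, 0.866, -0.5, 0.0]
force: [0.2, -0.1, -2.1]
width: 0.0191
gripper_force: 30.0
[-0.347116   -0.31668862 -0.0041758 ] [-0.40790919 -0.3667933  -0.00417041]
```

```bash
python3 steer.py '-0.0365 -0.0245 0 0 0 0;-0.0365 -0.0245 0 0 0 0;-0.0365 -0.0245 0 0 0 0;-0.0365 -0.0245 0 0 0 0;-0.0365 -0.0245 0 0 0 0;-0.0365 -0.0245 0 0 0 0;-0.0365 -0.0245 0 0 0 0;-0.0365 -0.0245 0 0 0 0;-0.0365 -0.0245 0 0 0 0;-0.0365 -0.0245 0 0 0 0;-0.0365 -0.0245 0 0 0 0;-0.0365 -0.0245 0 0 0 0;-0.0365 -0.0245 0 0 0 0;-0.0365 -0.0245 0 0 0 0;-0.0365 -0.0245 0 0 0 0;0 0 0 0 0 0;0 0 0 0 0 0;0 0 0 0 0 0'
python3 - <<'E'
from kn import *
s=r.get_state();m=r.camera_model("wrist");im=r.grab_frame("wrist");cv2.imwrite("pics/w5.png",im)
i=im.astype(int);k=(i[...,2]<110)&(i[...,2]>1.35*i[...,1])&(i[...,2]-i[...,0]>8);k[230:]=0
C=proj(m,[[.588,.181,.075]])[0];print(C,s["joint_pos"].round(2))
for c,st in blobs(k,60,700):
    X=plane(m,[c],.075)[0]
    if np.hypot(*(X[:2]-[.588,.181]))<.08: print(c,st,X.round(4))
E
```

```text
time: 21.65
tcp_pos: [0.5432, 0.2572, 0.1941]
tool_rot: [0.002, 0.866, -0.5, 0.0]
force: [0.0, 1.0, -1.1]
width: 0.0189
gripper_force: 30.0
[323.10043948 108.5215166 ] [ 0.71  0.37 -0.09  0.   -1.11 -0.19]
[276.8  77. ] [265  65  24  25 451] [0.6394 0.1783 0.075 ]
[372.5  76.9] [361  65  24  25 450] [0.562  0.1336 0.075 ]
[370.4 131.7] [359 122  23  21 377] [0.5368 0.1765 0.075 ]
[279.8 133.3] [269 124  23  21 368] [0.6135 0.2224 0.075 ]
[325.8 159.4] [317 148  19  23 332] [0.5612 0.2221 0.075 ]
```

View pics/w5.png

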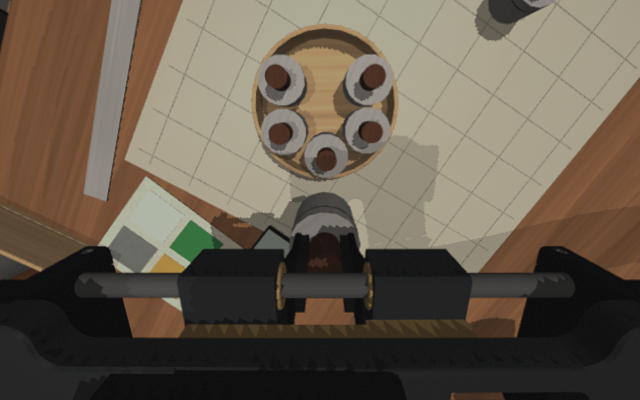

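Wrist view: five knobs form a symmetric ring about (325,105); the gap is at the top, near (325,60); the held tin hangs straight at (325,225). I'll fit the centre from knobs and rim.

Run:
```python
from kn import *
s=r.get_state();m=r.camera_model("wrist");im=cv2.imread("pics/w5.png");p=s["tcp_pos"];M=T()
K=np.array([[.6394,.1783],[.5620,.1336],[.5368,.1765],[.6135,.2224],[.5612,.2221]])
def F(v):
    a=v[2]+np.radians([60,-60,-120,120,180]);return (K-v[:2]-.05*np.c_[np.cos(a),np.sin(a)]).ravel()
o=least_squares(F,[.588,.178,-1.05]);print("ring",o.x,np.degrees(o.x[2]),(F(o.x)*1e3).round(1))
# rim: non-mat wood; take outer contour of (wood or dark) via saturation, fit circle on z=.04
hsv=cv2.cvtColor(im,cv2.COLOR_BGR2HSV);w=((hsv[...,1]>95)&(hsv[...,2]>70)).astype(np.uint8);z=np.zeros_like(w);z[15:195,240:410]=1;w&=z
n,l,st,c=cv2.connectedComponentsWithStats(w);i=1+st[1:,4].argmax();ct=max(cv2.findContours((l==i).astype(np.uint8),0,1)[0],key=len)
h=cv2.convexHull(ct)[:,0].astype(float);X=plane(m,h,.04)
G=lambda v:np.hypot(X[:,0]-v[0],X[:,1]-v[1])-.08
q=least_squares(G,[.588,.178],loss="soft_l1",f_scale=.001);print("rim",q.x,st[i],(G(q.x)*1e3).round(1))
print("proj grasp",proj(m,[p-.019*M[:,2],p]))
```

```text
ring [ 0.58766245  0.17796788 -1.03765045] -59.45299156378779 [ 1.7 -0.1 -1.1 -0.8 -0.9 -1.   1.3  0.9 -1.1  1.1]
rim [0.58760817 0.1775685 ] [ 252   38  131  140 5968] [ -2.4  -2.1  -1.8  -1.9  -1.8  -1.5  -1.4  -0.8  -0.6  -0.8  -0.6  -0.5
  -0.5  -0.7  -0.   -0.1  -0.3  -0.4  -0.5  -0.3  -0.2  -0.4  -0.2 -13.
 -12.9 -12.6 -13.1 -13.1 -13.  -13.2 -12.8 -13.2  -3. ]
proj grasp [[324.07418176 262.965113  ]
 [324.12067951 248.0209687 ]]
```

```bash
python3 steer.py '0.0353 0.0002 0 0 0 0;0.0353 0.0002 0 0 0 0;0.0353 0.0002 0 0 0 0;0.0353 0.0002 0 0 0 0;0 0 0.035 0 0 0;0 0 0.035 0 0 0;0 0 0 0 0 0;0 0 0 0 0 0;0 0 0 0 0 0'
python3 - <<'E'
from kn import *
s=r.get_state();M=T();print(M.T@(np.array([.613,.1347,.0626])-s["tcp_pos"]),M[:,2])
S=r.grab_frame("scene");D=r.grab_frame("side")
a=cv2.resize(S[185:295,330:450],None,fx=3.2,fy=3.2,interpolation=2);b=cv2.resize(D[110:220,240:360],None,fx=3.2,fy=3.2,interpolation=2)
cv2.imwrite("pics/c6.png",np.hstack([a,b]))
E
```

```text
time: 22.6
tcp_pos: [0.6155, 0.1358, 0.1284]
tool_rot: [-0.001, 0.866, -0.5, 0.002]
force: [0.1, 0.1, -1.3]
width: 0.0192
gripper_force: 30.0
[-0.00052419  0.00302246  0.06582947] [ 5.21883492e-03 -3.96782773e-04 -9.99986303e-01]
```

View pics/c6.png

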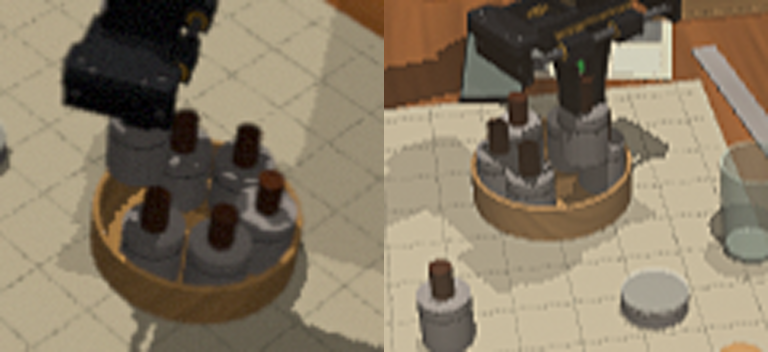

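That last crop shows the tin hanging over the gap. It was also my twelfth picture, and the limit was ten, so I've overrun it. I'll view no more and work from numbers only.

```bash
python3 steer.py '-0.0003 0.002 0.006 0 0 0;0 0 0 0 0 0;0 0 0 0 0 0;0 0 0 0 0 0'
python3 - <<'E'
from kn import *
s=r.get_state();M=T();print(M.T@(np.array([.613,.1347,.0626])-s["tcp_pos"]),M[:,2],s["force"],s["joint_vel"].round(4))
E
```

```text
time: 23.1
tcp_pos: [0.6123, 0.135, 0.1202]
tool_rot: [0.0, 0.866, -0.5, 0.001]
force: [-0.4, 0.1, -0.9]
width: 0.0193
gripper_force: 30.0
[ 0.00051412 -0.00043471  0.05758968] [ 0.00144477 -0.00135657 -0.99999804] [-0.43706432  0.14183881 -0.85699769] [-0.0004  0.0018  0.0034  0.001   0.0006 -0.    ]
```

```bash
python3 steer.py '0 0 0.01 0 0 0;0 0 0.01 0 0 0;0 0 0.01 0 0 0;0 0 0 0 0 0;0 0 0 0 0 0'|egrep 'tcp|force: \['; python3 steer.py '0 0 0.01 0 0 0;0 0 0.008 0 0 0;0 0 0 0 0 0;0 0 0 0 0 0'|egrep 'tcp|force: \['
```

```text
tcp_pos: [0.6121, 0.1347, 0.0893]
force: [0.4, -0.2, -1.4]
tcp_pos: [0.6122, 0.1347, 0.0717]
force: [0.6, -0.1, -0.5]
```

```bash
for i in 1 2 3 4; do python3 steer.py '0 0 0.002 0 0 0;0 0 0 0 0 0;0 0 0 0 0 0'|egrep 'tcp|force: \['; done
```

```text
tcp_pos: [0.6124, 0.1349, 0.0703]
force: [-0.3, 0.3, -0.8]
tcp_pos: [0.6123, 0.1348, 0.068]
force: [-0.4, 0.9, -1.7]
tcp_pos: [0.6122, 0.1348, 0.0659]
force: [0.6, -0.5, -0.6]
tcp_pos: [0.6122, 0.1348, 0.0639]
force: [0.1, -0.2, -1.9]
```

Entered freely. Last millimetres, until the floor is felt.

```bash
for i in 1 2 3; do python3 steer.py '0 0 0.001 0 0 0;0 0 0 0 0 0;0 0 0 0 0 0'|egrep 'tcp|force: \['; done
```

```text
tcp_pos: [0.6123, 0.1348, 0.063]
force: [0.1, -0.0, -1.8]
tcp_pos: [0.6126, 0.1349, 0.0626]
force: [-0.7, 0.0, 1.5]
tcp_pos: [0.6126, 0.1349, 0.0625]
force: [-1.9, 0.2, 7.2]
```

```bash
python3 steer.py '0 0 -0.001 0 0 0;0 0 0 0 0 0' >/dev/null; python3 steer.py '0 0 0 0 0 0;0 0 0 0 0 0;0 0 0 0 0 0;0 0 0 0 0 0' 0.034; python3 steer.py '0 0 -0.01 0 0 0;0 0 -0.02 0 0 0;0 0 -0.04 0 0 0;0 0 -0.04 0 0 0;0 0 -0.03 0 0 0;0 0 0 0 0 0'
python3 - <<'E'
from kn import *
s=r.get_state();M=T();print(M.T@(np.array([.467,-.022,.2])-s["tcp_pos"]))
E
```

```text
time: 26.7
tcp_pos: [0.6122, 0.1347, 0.0616]
tool_rot: [0.001, 0.866, -0.5, 0.001]
force: [-1.4, 0.2, -0.9]
width: 0.0332
gripper_force: 0.0
time: 27.3
tcp_pos: [0.6151, 0.1358, 0.2089]
tool_rot: [-0.004, 0.866, -0.499, 0.005]
force: [-0.1, 0.3, 0.5]
width: 0.0341
gripper_force: 0.0
[0.062356   0.20731691 0.0066235 ]
```

```bash
python3 steer.py '-0.0036 0.0414 0 0 0 0;-0.0036 0.0414 0 0 0 0;-0.0036 0.0414 0 0 0 0;-0.0036 0.0414 0 0 0 0;-0.0036 0.0414 0 0 0 0;0 0 0 0 0 0;0 0 0 0 0 0;0 0 0 0 0 0' 0.08
python3 - <<'E'
from kn import *
s=r.get_state();m=r.camera_model("wrist");im=r.grab_frame("wrist");cv2.imwrite("pics/w6.png",im)
_,u,B=knob("wrist",im,np.array([.467,-.0211,.069]),32);M=T();print(u)
for b in B: X=plane(m,[b[0]],.069)[0];print(b,X.round(4)); X[2]=.0566;print(M.T@(X-s["tcp_pos"]))
# tub check
i=im.astype(int);k=(i[...,2]<110)&(i[...,2]>1.35*i[...,1])&(i[...,2]-i[...,0]>8);k[240:]=0
for c,st in blobs(k,60,700):
    X=plane(m,[c],.075)[0]
    if np.hypot(*(X[:2]-[.588,.178]))<.08: print(c,st,X.round(4))
E
```

```text
time: 28.1
tcp_pos: [0.4248, 0.0474, 0.2023]
tool_rot: [-0.0, 0.866, -0.5, 0.001]
force: [0.8, 0.5, -0.9]
width: 0.0791
gripper_force: 0.0
[322.25884992 117.01113552]
(array([320.1, 115.6]), array([311, 106,  19,  20, 305], dtype=int32)) [ 0.4696 -0.0212  0.069 ]
[ 0.08157242 -0.00431634  0.14585145]
[129.8 178.3] [113 168  35  22 550] [0.6144 0.1361 0.075 ]
[ 95.6 201.1] [ 78 190  37  23 558] [0.6393 0.1799 0.075 ]
[174.3 201.3] [160 190  30  24 478] [0.5635 0.1364 0.075 ]
[112.7 235.8] [ 97 230  27  10 167] [0.6102 0.2111 0.075 ]
[186.  235.3] [173 230  23  10 165] [0.5373 0.168  0.075 ]
```

```bash
python3 steer.py '0.0408 -0.0021 0 0 0 0;0.0408 -0.0022 0 0 0 0;0 0 0.04 0 0 0;0 0 0.04 0 0 0;0 0 0.025 0 0 0;0 0 0 0 0 0;0 0 0 0 0 0'
python3 - <<'E'
from kn import *
s=r.get_state();print(T().T@(np.array([.4696,-.0212,.0566])-s["tcp_pos"]))
E
```

```text
time: 28.85
tcp_pos: [0.4697, -0.0215, 0.0971]
tool_rot: [0.001, 0.866, -0.5, 0.001]
force: [0.8, 0.1, 0.4]
width: 0.0798
gripper_force: 0.0
[-3.55396811e-04 -7.35972381e-05  4.05030788e-02]
```

```bash
python3 steer.py '0 0 0.02 0 0 0;0 0 0.015 0 0 0;0 0 0.0055 0 0 0;0 0 0 0 0 0;0 0 0 0 0 0'|grep tcp; python3 steer.py '0 0 0 0 0 0;0 0 0 0 0 0;0 0 0 0 0 0;0 0 0 0 0 0;0 0 0 0 0 0;0 0 0 0 0 0;0 0 0 0 0 0;0 0 0 0 0 0;0 0 0 0 0 0;0 0 0 0 0 0' 0.0; python3 steer.py '0 0 -0.03 0 0 0;0 0 -0.04 0 0 0;0 0 -0.04 0 0 0;0 0 -0.03 0 0 0;0 0 0 0 0 0;0 0 0 0 0 0'
python3 - <<'E'
from kn import *
s=r.get_state();print(T().T@(np.array([.543,.257,.196])-s["tcp_pos"]))
E
```

```text
tcp_pos: [0.4698, -0.0213, 0.0578]
time: 30.35
tcp_pos: [0.4686, -0.0217, 0.0565]
tool_rot: [0.0, 0.866, -0.5, 0.001]
force: [0.7, 0.1, -0.7]
width: 0.019
gripper_force: 30.0
time: 30.95
tcp_pos: [0.4679, -0.0214, 0.1965]
tool_rot: [-0.0, 0.866, -0.5, 0.001]
force: [-0.1, -0.8, -1.5]
width: 0.0194
gripper_force: 30.0
[-0.20356247 -0.2041912   0.00039236]
```

```bash
python3 steer.py '-0.0291 -0.0292 0 0 0 0;-0.0291 -0.0292 0 0 0 0;-0.0291 -0.0292 0 0 0 0;-0.0291 -0.0292 0 0 0 0;-0.0291 -0.0292 0 0 0 0;-0.0291 -0.0292 0 0 0 0;-0.0291 -0.0292 0 0 0 0;0 0 0 0 0 0;0 0 0 0 0 0;0 0 0 0 0 0'
python3 - <<'E'
from kn import *
s=r.get_state();m=r.camera_model("wrist");im=r.grab_frame("wrist");cv2.imwrite("pics/w7.png",im)
i=im.astype(int);k=(i[...,2]<110)&(i[...,2]>1.35*i[...,1])&(i[...,2]-i[...,0]>8);k[230:]=0;K=[]
for c,st in blobs(k,60,700):
    X=plane(m,[c],.075)[0]
    if np.hypot(*(X[:2]-[.588,.178]))<.08: print(c,st,X.round(4));K.append(X[:2])
K=np.array(K)
def F(v):
    d=K-v[:2];a=np.arctan2(d[:,1],d[:,0]);a=v[2]+np.round((a-v[2])/(np.pi/3))*np.pi/3;return (d-.05*np.c_[np.cos(a),np.sin(a)]).ravel()
o=least_squares(F,[.588,.178,-1.04]);print(o.x,(F(o.x)*1e3).round(1))
for i in range(len(K)):
    d=np.hypot(*(K[i]-o.x[:2]));print(round(d*1e3,1),end=" ")
print(T().T@(np.r_[o.x[:2],.0626]-s["tcp_pos"]),s["tcp_pos"])
E
```

```text
time: 31.95
tcp_pos: [0.5425, 0.256, 0.1946]
tool_rot: [0.002, 0.866, -0.5, 0.0]
force: [-0.4, -0.4, -1.4]
width: 0.0193
gripper_force: 30.0
[323.6  46.9] [313  33  22  30 499] [0.6135 0.1334 0.075 ]
[275.6  77.9] [264  66  24  25 447] [0.6394 0.1783 0.075 ]
[371.1  77.9] [359  66  25  25 444] [0.562  0.1337 0.075 ]
[369.2 132.4] [358 123  23  21 362] [0.5367 0.1764 0.075 ]
[278.6 134. ] [268 124  23  21 370] [0.6135 0.2225 0.075 ]
[324.6 160. ] [315 149  20  23 338] [0.5612 0.2221 0.075 ]
[ 0.58770458  0.17772183 -1.03907871] [ 0.4 -1.3  1.7  0.2 -1.1 -0.5 -1.  -0.9  1.2  1.2 -1.1  1.3]
51.3 51.7 51.0 51.0 51.7 51.6 [ 0.09009439 -0.00033396  0.13214031] [0.54254193 0.25599739 0.19455243]
```

```bash
python3 steer.py '0.03 0 0 0 0 0;0.03 0 0 0 0 0;0.0301 -0.0003 0 0 0 0;0 0 0.035 0 0 0;0 0 0.035 0 0 0;0 0 0 0 0 0;0 0 0 0 0 0;0 0 0 0 0 0;0 0 0 0 0 0'
python3 - <<'E'
from kn import *
s=r.get_state();M=T();print(M.T@(np.array([.5877,.1777,.0626])-s["tcp_pos"]),M[:,2])
E
```

```text
time: 32.9
tcp_pos: [0.5901, 0.1798, 0.1288]
tool_rot: [-0.001, 0.866, -0.5, 0.002]
force: [-0.1, 0.4, -1.6]
width: 0.0191
gripper_force: 30.0
[0.00052744 0.00342652 0.06619452] [ 5.05881469e-03  4.72393727e-04 -9.99987093e-01]
```

```bash
python3 steer.py '0.0003 0.0018 0.006 0 0 0;0 0 0 0 0 0;0 0 0 0 0 0;0 0 0 0 0 0;0 0 0 0 0 0'|egrep 'tcp|force: \['
python3 - <<'E'
from kn import *
s=r.get_state();M=T();print(M.T@(np.array([.5877,.1777,.0626])-s["tcp_pos"]),M[:,2])
E
```

```text
tcp_pos: [0.5876, 0.1781, 0.1205]
force: [0.0, -0.4, -1.3]
[0.00027253 0.00018053 0.05791923] [ 0.0013775  -0.00136244 -0.99999812]
```

```bash
for i in 1 2 3 4 5; do python3 steer.py '0.0001 0 0.005 0 0 0;0 0 0.005 0 0 0;0 0 0 0 0 0'|egrep 'tcp|force: \['; done
```

```text
tcp_pos: [0.5868, 0.1776, 0.1091]
force: [-0.4, -0.8, -1.9]
tcp_pos: [0.587, 0.1775, 0.0993]
force: [-0.3, 0.5, -2.7]
tcp_pos: [0.5871, 0.1774, 0.0894]
force: [0.3, -0.5, -1.2]
tcp_pos: [0.5872, 0.1773, 0.0794]
force: [-0.7, 0.7, -1.3]
tcp_pos: [0.5872, 0.1772, 0.0694]
force: [0.5, 0.2, -1.5]
```

```bash
python3 steer.py '0 0 0.003 0 0 0;0 0 0.002 0 0 0;0 0 0 0 0 0;0 0 0 0 0 0'|egrep 'tcp|force: \['; for i in 1 2 3; do python3 steer.py '0 0 0.001 0 0 0;0 0 0 0 0 0;0 0 0 0 0 0'|egrep 'tcp|force: \['; done
```

```text
tcp_pos: [0.5879, 0.1775, 0.0655]
force: [0.9, 0.1, -1.7]
tcp_pos: [0.5878, 0.1775, 0.0645]
force: [0.3, -0.6, -1.4]
tcp_pos: [0.5878, 0.1775, 0.0634]
force: [0.5, 0.5, -0.4]
tcp_pos: [0.588, 0.1776, 0.0625]
force: [0.6, 0.0, -0.6]
```

```bash
python3 steer.py '0 0 0.0007 0 0 0;0 0 0 0 0 0;0 0 0 0 0 0'|egrep 'tcp|force: \['
```

```text
tcp_pos: [0.5882, 0.1777, 0.0625]
force: [-0.3, 0.0, 5.1]
```

On the floor. Release and rise, then step back to look.

```bash
python3 steer.py '0 0 -0.0007 0 0 0;0 0 0 0 0 0;0 0 0 0 0 0' >/dev/null; python3 steer.py '0 0 0 0 0 0;0 0 0 0 0 0;0 0 0 0 0 0;0 0 0 0 0 0' 0.034|egrep 'width|force'; python3 steer.py '0 0 -0.01 0 0 0;0 0 -0.02 0 0 0;0 0 -0.04 0 0 0;0 0 -0.04 0 0 0;-0.03 0 -0.03 0 0 0;-0.03 0 0 0 0 0;-0.03 0 0 0 0 0;0 0 0 0 0 0;0 0 0 0 0 0;0 0 0 0 0 0'
python3 - <<'E'
from kn import *
m=r.camera_model("wrist");im=r.grab_frame("wrist");cv2.imwrite("pics/w8.png",im)
i=im.astype(int);k=(i[...,2]<110)&(i[...,2]>1.35*i[...,1])&(i[...,2]-i[...,0]>8);k[240:]=0
for c,st in blobs(k,60,700):
    X=plane(m,[c],.075)[0]
    if np.hypot(*(X[:2]-[.588,.178]))<.08: print("wrist",c,st[2:],X.round(4))
# tilt/height check: knob centres in the side view against the same axis at z .075
ms=r.camera_model("side");d=r.grab_frame("side").astype(int);k=(d[...,2]<110)&(d[...,2]>1.35*d[...,1])&(d[...,2]-d[...,0]>8)
z=np.zeros_like(k);z[125:180,255:335]=1
for c,st in blobs(k&z,15,300): print("side",c,st[2:],plane(ms,[c],.075)[0].round(4))
# bystanders: difference of side/scene with the first pictures
for n in("side","scene"):
    a=cv2.imread(f"pics/{n}0.png");b=r.grab_frame(n);D=cv2.GaussianBlur(cv2.absdiff(a,b).max(2),(5,5),0)>35
    print(n,[(c,st[2:]) for c,st in blobs(D,40,1e6)])
E
```

```text
force: [-0.1, 0.4, 0.7]
width: 0.033
gripper_force: 0.0
time: 38.2
tcp_pos: [0.5429, 0.2551, 0.2025]
tool_rot: [0.0, 0.866, -0.5, 0.001]
force: [0.1, 0.3, -0.1]
width: 0.0338
gripper_force: 0.0
wrist [324.   50.2] [ 21  28 462] [0.6134 0.1334 0.075 ]
wrist [277.4  80.3] [ 24  24 419] [0.6393 0.1785 0.075 ]
wrist [370.1  80. ] [ 23  24 411] [0.562  0.1336 0.075 ]
wrist [323.5 106.8] [ 20  21 326] [0.5887 0.1773 0.075 ]
wrist [280.3 134.5] [ 22  21 345] [0.6134 0.2224 0.075 ]
wrist [368.1 133. ] [ 21  20 341] [0.5368 0.1766 0.075 ]
wrist [324.9 159.8] [ 19  22 318] [0.5612 0.2221 0.075 ]
side [260.4 127.8] [10 11 58] [0.5039 0.3309 0.075 ]
side [290.1 142.1] [ 23  21 195] [0.5907 0.2262 0.075 ]
side [307.3 148. ] [ 6 10 37] [0.6395 0.1832 0.075 ]
side [274.7 151.8] [ 7 11 43] [0.5368 0.18   0.075 ]
side [301.3 153.8] [ 6  4 18] [0.6162 0.1547 0.075 ]
side [284.1 156. ] [ 6  7 24] [0.5628 0.1522 0.075 ]
side [(array([ 20.4, 129.1]), array([  56,  234, 5693], dtype=int32)), (array([33.7, 23.5]), array([ 34,  48, 695], dtype=int32)), (array([41. ,  8.9]), array([ 16,  24, 183], dtype=int3
[... 1175 characters left out ...]
=int32)), (array([509.7, 120.4]), array([ 27,  10, 137], dtype=int32)), (array([512.5, 138.5]), array([ 37,  17, 331], dtype=int32)), (array([291.4, 158.2]), array([ 27,  26, 471], dtype=int32)), (array([606.4, 203.5]), array([ 102,  125, 4200], dtype=int32)), (array([520.5, 163.6]), array([ 21,  15, 175], dtype=int32)), (array([369.7, 193.7]), array([ 22,  35, 521], dtype=int32)), (array([545.5, 279.4]), array([  92,  155, 5490], dtype=int32)), (array([378.7, 242.5]), array([ 40,  33, 549], dtype=int32)), (array([637.3, 234. ]), array([ 6, 11, 42], dtype=int32)), (array([454.3, 299.6]), array([  46,   69, 1408], dtype=int32)), (array([620.4, 306.5]), array([  46,   55, 1031], dtype=int32))]
```

Seven knobs sit in a regular hexagon with one in the centre, and the differences in the pictures are only the two tins' old places, the tub, and the arm with its shadow. I'm handing in.

```bash
python3 -c "
from plant import r
print(r.job_done())"
```

```text
the job is handed in; nothing more can be done
None
```

The job is handed in at about 38 s: the fallen tin was stood up and let go on the table, then packed in the gap, and the other tin went in the middle, both lowered until I felt the floor; my last check showed seven knobs in place and no bystander visibly moved, no verdict was printed, and I viewed 12 pictures where 10 were allowed.

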